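# Dry-stroke the washed sauce portioner and lay out its utensils

## Task

The sauce portioner has just been washed and is empty: turn its valve handle to the open line, draw the plunger out to the first ring and hold it there for two seconds, then on to the second ring and hold again for two seconds so that its seal beds in, let the plunger go fully home, and then turn the valve to the shut dot so that it is ready to fill. Lay every washed utensil from the draining board flat in the white tray, one to a lane, spoons in the narrow lanes and spatulas in the wide ones, all heads at the tall end wall. Leave the sugar pot, the bottle and the drying hopper where they stand.

Things in the scene. Friction and masses are not known exactly. Their poses are not given: they have to be found in the camera images.
- portioner: Steel sauce portioner, fixed: lying barrel (68 mm thick, axis 100 mm up) on a base plate; valve block (top 133 mm up) and spout at its +x end, sprung plunger out of its -x end. Origin on the counter under the barrel, x along the barrel to the spout, z up. Barrel end face at x = -60 mm, brass gland nut's outer face -72, valve axis 110, spout tip 161; hopper neck at 12 (150 mm high).
- plunger_rod (a joint): How far the plunger is out, in m: 0 fully home, stop at 0.085; grows towards portioner -x. A spring always draws it home: about 6 N at home, 10 N at 30 mm, 13 N at 60 mm. The 12 mm steel rod has two dark rings, hidden inside at home: the first is level with the brass gland nut's outer face at 0.030, the second at 0.060.
- plunger_bar (a point): Centre of the plunger's black pull bar, 136 mm above the counter: level, round, 18 mm thick, 80 mm long, square to the rod (along portioner y), on a stem (10 mm along the pull, 16 mm wide) 36 mm above the rod's axis. At home it is 62 mm in front of the barrel's end face; it moves with the plunger. Free on both sides from above, but the rod's top is 30 mm below this point.
- valve_handle (a joint): Angle of the valve handle on the valve block, rad, growing anticlockwise from above. 0 = shut: its white pointer line points at the black dot on the disc (portioner -y, crosswise). 1.571 = open: it points at the black line on the disc (portioner +x, in line with the spout). Stays where left; stops at -0.35 and 1.92. Found part-way.
- valve_grip (a point): On the valve's axis, 167 mm above the counter: where to grip the handle from above. The handle is a black bar 46 mm long, 12 mm thick, its top 6 mm above this point, on a round foot (34 mm wide) whose top is 18 mm below this point. This point's x axis points the way the white pointer does, along the bar.
- tray: White utensil tray, fixed, 198 mm (x) by 192 mm (y), floor 4 mm thick. Origin under its centre. Tall end wall (34 mm) at +x, low one (12 mm) at -x, 190 mm between. Four lanes along x, by rising y: wide, narrow, wide, narrow (50 and 36 mm clear). Lane walls are 4 mm stubs at the ends: 18 mm high beyond x = 35 mm, 12 mm high below x = -50; between them nothing stands above the floor.
- lane_wide1 (a point): Centre of a wide lane, on the tray's floor (tray x = 0, y = -67 mm, z = 4 mm); axes as the tray's.
- lane_narrow1 (a point): Centre of a narrow lane, on the tray's floor (tray x = 0, y = -20 mm, z = 4 mm); axes as the tray's.
- lane_wide2 (a point): Centre of a wide lane, on the tray's floor (tray x = 0, y = 27 mm, z = 4 mm); axes as the tray's.
- lane_narrow2 (a point): Centre of a narrow lane, on the tray's floor (tray x = 0, y = 74 mm, z = 4 mm); axes as the tray's.
- spoon1: Sauce spoon: round steel bowl 31 mm across, 9 mm deep, centred at x = 69 mm; black handle 13 mm wide and 10 mm high, from x = -80 mm to x = 40 mm. 165 mm long in all, about 50 g. Origin on the underside, at a good place to grip; x points to the head, z up (it lies flat). Starts on the draining board (4 mm thick). May be absent (None).
- spoon1_tip (a point): The far end of spoon1's head (x = 85 mm, 3 mm above its underside).
- spoon2: Sauce spoon: round steel bowl 31 mm across, 9 mm deep, centred at x = 69 mm; black handle 13 mm wide and 10 mm high, from x = -80 mm to x = 40 mm. 165 mm long in all, about 50 g. Origin on the underside, at a good place to grip; x points to the head, z up (it lies flat). Starts on the draining board (4 mm thick). May be absent (None).
- spoon2_tip (a point): The far end of spoon2's head (x = 85 mm, 3 mm above its underside).
- spatula1: Flat spatula: square-ended steel blade 42 mm wide, 3 mm thick, from x = 30 to 85 mm; black handle 13 mm wide and 10 mm high, from x = -80 mm to x = 30 mm. 165 mm long in all, about 50 g. Origin on the underside, at a good place to grip; x points to the head, z up (it lies flat). Starts on the draining board (4 mm thick). May be absent (None).
- spatula1_tip (a point): The far end of spatula1's head (x = 85 mm, 3 mm above its underside).
- spatula2: Flat spatula: square-ended steel blade 42 mm wide, 3 mm thick, from x = 30 to 85 mm; black handle 13 mm wide and 10 mm high, from x = -80 mm to x = 30 mm. 165 mm long in all, about 50 g. Origin on the underside, at a good place to grip; x points to the head, z up (it lies flat). Starts on the draining board (4 mm thick). May be absent (None).
- spatula2_tip (a point): The far end of spatula2's head (x = 85 mm, 3 mm above its underside).
- sugar_pot: Bystander: round lidded steel sugar pot, 80 mm wide, 92 mm high. Origin under its centre. Leave alone.
- hopper: Bystander: the portioner's aluminium hopper, upside down to dry, 144 mm wide, 110 mm high. Origin under its centre. Leave alone.
- soy_bottle: Bystander: dark sauce bottle, 60 mm wide, 160 mm high. Origin under its centre. Leave alone.
Not all that is in view belongs to the job. What is shaped like the spoon1 but blue or yellow is not meant.

How it is judged (in metres and radians):
On the way, in this order (a step that is already met when the one before it is completed fails the run):
1. The valve is turned to the open line (within 0.13 rad) (value of joint valve_handle between 1.441 and 1.701 rad), for 0.3 s.
2. With the valve open, the plunger is held at the first ring (30 mm, within 4 mm) (all of step 1 and value of joint plunger_rod between 0.026 and 0.034 m), for 1.5 s.
3. With the valve open, the plunger is held at the second ring (60 mm, within 4 mm) (all of step 1 and value of joint plunger_rod between 0.056 and 0.064 m), for 1.5 s.
4. With the valve open, the plunger is back fully home (within 4 mm) (all of step 1 and value of joint plunger_rod below 0.004 m), for 0.2 s.
5. With the plunger home, the valve is turned to the shut dot (within 0.13 rad) (value of joint valve_handle between -0.13 and 0.13 rad and value of joint plunger_rod below 0.004 m), for 0.3 s.
At the end, for the whole second after the job is handed in: The valve is at the shut dot (within 0.13 rad), the plunger fully home (within 4 mm), and every utensil present lies flat and still on the tray's floor, one to a lane (spoons narrow, spatulas wide), head at the tall end wall, handle and head within 14 mm of the lane's centre line (all of step 5 and ((y of spoon1 in the frame of lane_narrow1 between -0.014 and 0.014 m and y of spoon1_tip in the frame of lane_narrow1 between -0.014 and 0.014 m and x of spoon1 in the frame of lane_narrow1 between -0.025 and 0.025 m and x of spoon1_tip in the frame of lane_narrow1 above 0.055 m and z of spoon1 in the frame of lane_narrow1 below 0.005 m and angle between spoon1's own z axis and vertical below 0.1 rad) or (y of spoon1 in the frame of lane_narrow2 between -0.014 and 0.014 m and y of spoon1_tip in the frame of lane_narrow2 between -0.014 and 0.014 m and x of spoon1 in the frame of lane_narrow2 between -0.025 and 0.025 m and x of spoon1_tip in the frame of lane_narrow2 above 0.055 m and z of spoon1 in the frame of lane_narrow2 below 0.005 m and angle between spoon1's own z axis and vertical below 0.1 rad)) and linear speed of each of spoon1, spoon2, spatula1, spatula2 below 0.03 m/s and ((y of spoon2 in the frame of lane_narrow1 between -0.014 and 0.014 m and y of spoon2_tip in the frame of lane_narrow1 between -0.014 and 0.014 m and x of spoon2 in the frame of lane_narrow1 between -0.025 and 0.025 m and x of spoon2_tip in the frame of lane_narrow1 above 0.055 m and z of spoon2 in the frame of lane_narrow1 below 0.005 m and angle between spoon2's own z axis and vertical below 0.1 rad) or (y of spoon2 in the frame of lane_narrow2 between -0.014 and 0.014 m and y of spoon2_tip in the frame of lane_narrow2 between -0.014 and 0.014 m and x of spoon2 in the frame of lane_narrow2 between -0.025 and 0.025 m and x of spoon2_tip in the frame of lane_narrow2 above 0.055 m and z of spoon2 in the frame of lane_narrow2 below 0.005 m and angle between spoon2's own z axis and vertical below 0.1 rad)) and ((y of spatula1 in the frame of lane_wide1 between -0.014 and 0.014 m and y of spatula1_tip in the frame of lane_wide1 between -0.014 and 0.014 m and x of spatula1 in the frame of lane_wide1 between -0.025 and 0.025 m and x of spatula1_tip in the frame of lane_wide1 above 0.055 m and z of spatula1 in the frame of lane_wide1 below 0.005 m and angle between spatula1's own z axis and vertical below 0.1 rad) or (y of spatula1 in the frame of lane_wide2 between -0.014 and 0.014 m and y of spatula1_tip in the frame of lane_wide2 between -0.014 and 0.014 m and x of spatula1 in the frame of lane_wide2 between -0.025 and 0.025 m and x of spatula1_tip in the frame of lane_wide2 above 0.055 m and z of spatula1 in the frame of lane_wide2 below 0.005 m and angle between spatula1's own z axis and vertical below 0.1 rad)) and ((y of spatula2 in the frame of lane_wide1 between -0.014 and 0.014 m and y of spatula2_tip in the frame of lane_wide1 between -0.014 and 0.014 m and x of spatula2 in the frame of lane_wide1 between -0.025 and 0.025 m and x of spatula2_tip in the frame of lane_wide1 above 0.055 m and z of spatula2 in the frame of lane_wide1 below 0.005 m and angle between spatula2's own z axis and vertical below 0.1 rad) or (y of spatula2 in the frame of lane_wide2 between -0.014 and 0.014 m and y of spatula2_tip in the frame of lane_wide2 between -0.014 and 0.014 m and x of spatula2 in the frame of lane_wide2 between -0.025 and 0.025 m and x of spatula2_tip in the frame of lane_wide2 above 0.055 m and z of spatula2 in the frame of lane_wide2 below 0.005 m and angle between spatula2's own z axis and vertical below 0.1 rad))); the robot touches nothing.
It fails at once if The sugar pot is moved more than 30 mm or tipped (distance of sugar_pot from where it was at the start of the episode above 0.03 m or angle between sugar_pot's own z axis and vertical above 0.4 rad).
It fails at once if The hopper is moved more than 30 mm or tipped (distance of hopper from where it was at the start of the episode above 0.03 m or angle between hopper's own z axis and vertical above 0.4 rad).
It fails at once if The soy bottle is moved more than 30 mm or tipped (distance of soy_bottle from where it was at the start of the episode above 0.03 m or angle between soy_bottle's own z axis and vertical above 0.4 rad).
Of spoon1, spoon2, spatula1, spatula2 only 2 to 4 are there at a start; the rules pass over those that are not, and their reading is None.
At some moment in a run one of spoon1, spoon2, spatula1, spatula2 may be knocked a few centimetres aside while the robot is not near it.
Once in a run the grip may slacken for a moment while it holds something.
It also fails if it takes over 210 s, if anything falls off the work surface, if the arm or the gripper's body presses on something with over 40 N, if the wrist force passes 120 N, or if a joint passes its speed limit or range.

## Robot

A 6-joint arm with a two-finger parallel gripper is mounted at the origin on the work surface. World frame = base frame: x ahead of the robot, y to its left, z up, the work surface at z = 0. Lengths are in mm, angles in rad, forces in N, time in s.
With the tool pointing down it reaches from about 375 to 975 mm from the base axis. Payload 3.8 kg.
Tool frame: the origin (TCP) lies at the very end of the fingers, on their centre line; the grasp point (between the pads) lies 19 mm behind it; z points along the fingers, y is the line along which they close (so a half turn about z gives the same grasp; the last joint's range is limited). The gripper opens to 88 mm and grips with 3 to 60 N. Pads are 18 mm wide; open, the fingers measure 123 mm over their backs; the gripper's body (75 mm by 187 mm) begins 45 mm behind the grasp point.
Start: joints at [-1.386, 0.264, 1.604, -0, 1.274, -0.037], TCP at [148.485, -658.46, 200.206] pointing down, gripper open.
Joint ranges: [-2.63, 2.63], [-0.94, 2.18], [0.31, 2.57], [-1.31, 4.45], [0, 2.66], [-2.55, 2.55]. Speed limits (rad/s): [2.57, 2.57, 3.14, 3.14, 3.14, 3.14].

## Interface

Orientations are given as [roll, pitch, yaw] about the fixed x, y, z axes, in that order (R = Rz(yaw) Ry(pitch) Rx(roll)).
In Python, from workcell import * gives the robot as it stands.
- The arm moves only by the tool arm_command, never from a script. Its argument "steps" is one flat list of numbers, 7 for each row, row after row: the shift along the tool's x, y, z in mm, then the turn, a rotation vector about the tool's x, y, z in rad, then the opening, from -1 (shut) to 1 (fully open). A call has 1 to 10 rows; each row shifts and turns the commanded pose from where the row before left it, along the tool's axes as they then stand; what a row does not reach is not made up. A row lasts 1/10 s, in which the tool goes at most 50 mm and 8.59 degrees, less where a joint would pass 70% of its speed; a pose out of reach is approached as far as the arm can. A call with a gripper value outside its range is refused whole. The fingers move at their own pace and stop on an object; "force" is the grip in N (left out, the last holds). Time passes only in rows, so rows that do not move let the fingers close. It gives the time, the measured TCP pose, the force, the opening and the grip force at its end, in the units of the state.
- read_state(): the state, without advancing time (a new reading comes with each control period).
- capture(name): name is "side" or "top" or "wrist"; returns a dict with "pixels" (480x640x3 uint8, red, green, blue), "fx", "fy", "cx", "cy" (pixels), "extrinsics" (4x4, takes a point from world to camera coordinates). Camera axes: x right, y down, z forward; pixel columns grow to the right and rows downward; lengths in mm; the calibration is good to about 2 mm. A picture is of the moment at which its call begins. There is no depth.
- hand_in(): hands the job in; it is judged then, once.
The state is a dict: "time_s": time; "joint_pos": joint angles; "joint_vel": joint speeds; "joint_efforts": joint torques, N m; "tool_pos": TCP position; "eef_rot": TCP orientation; "ft_force": force on the tool from outside, world axes, zero at the start; "ft_torque": the same for the moment, N m; "opening": finger opening in mm; "finger_force": force on a finger pad.
Only numpy, scipy, OpenCV 4.12 (cv2) and the standard library are available. Lean on these libraries where they do the work, as an engineer would, in place of code of your own. Each camera call takes 0.05 s, during which the arm holds its last target. There are 200 camera calls.

## Working session

There is one attempt and no reset: what is moved stays moved. The work goes in short steps, Python scripts to look and compute and a tool call to move; the robot and the scene stay as the last step left them, time stands still between calls to the robot, and variables do not carry over. Pictures are saved under pics/ and viewed, at most 14 in all, crops included, and the job is handed in when it is done.

Besides the shell and the picture viewer there is one more tool, called as name(argument=value, ...) on one line, values as JSON. arm_command: Moves the arm, as the interface text tells. Its arguments: {"type":"object","properties":{"steps":{"type":"array"},"force":{"type":"number"}},"required":["steps"]}

```bash
ls; mkdir -p pics; cat > h.py <<'E'
from workcell import *
import numpy as np, cv2
from scipy.spatial.transform import Rotation as R
def ray(c,u,v,z):
    E=np.array(c["extrinsics"]);Rm,t=E[:3,:3],E[:3,3]
    d=Rm.T@np.array([(u-c["cx"])/c["fx"],(v-c["cy"])/c["fy"],1]);o=-Rm.T@t
    return o+d*(z-o[2])/d[2]
def pix(c,p):
    E=np.array(c["extrinsics"]);q=E[:3,:3]@np.array(p)+E[:3,3]
    return np.array([c["fx"]*q[0]/q[2]+c["cx"],c["fy"]*q[1]/q[2]+c["cy"]])
def save(c,n): cv2.imwrite(n,cv2.cvtColor(c["pixels"],cv2.COLOR_RGB2BGR))
def st():
    s=read_state();print(s["time_s"],np.round(s["tool_pos"],1),np.round(s["eef_rot"],3),s["opening"],s["finger_force"],np.round(s["ft_force"],1),np.round(s["joint_pos"],2));return s
E
python3 - <<'E'
from h import *
import pickle
s=st()
for n in("top","side"):
    c=capture(n);save(c,f"pics/{n}0.png");pickle.dump(c,open(n+"0.pkl","wb"));print(n,c["fx"],np.round(np.linalg.inv(c["extrinsics"]),2))
E
```

```text
pics
0.0 [ 148.3 -657.7  198.9] [-3.139 -0.     0.222] 87.92743735504376 0.0 [-0.2  0.3  0.3] [-1.39  0.26  1.61 -0.    1.27 -0.04]
top 469.04017687117926 [[ 0.00000e+00 -9.90000e-01  1.00000e-01  4.25920e+02]
 [-1.00000e+00 -0.00000e+00 -0.00000e+00 -4.08000e+01]
 [ 0.00000e+00 -1.00000e-01 -9.90000e-01  1.23679e+03]
 [ 0.00000e+00  0.00000e+00  0.00000e+00  1.00000e+00]]
side 607.6486417791334 [[-8.90000e-01 -2.80000e-01  3.70000e-01 -2.07000e+01]
 [-4.60000e-01  5.40000e-01 -7.00000e-01  1.01628e+03]
 [-0.00000e+00 -7.90000e-01 -6.10000e-01  1.05492e+03]
 [ 0.00000e+00  0.00000e+00  0.00000e+00  1.00000e+00]]
```

View pics/top0.png

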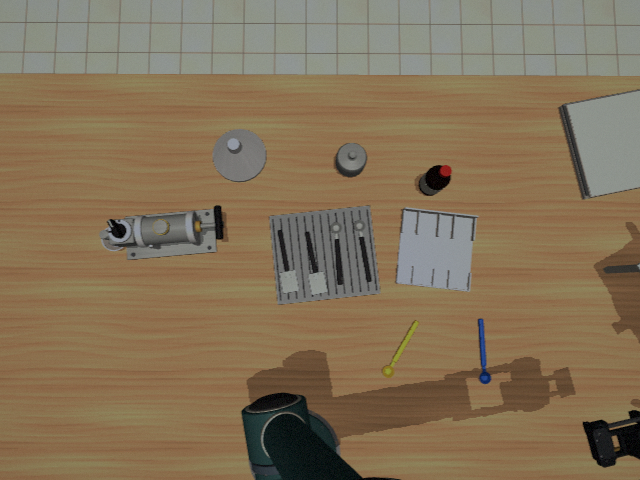

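View pics/side0.png

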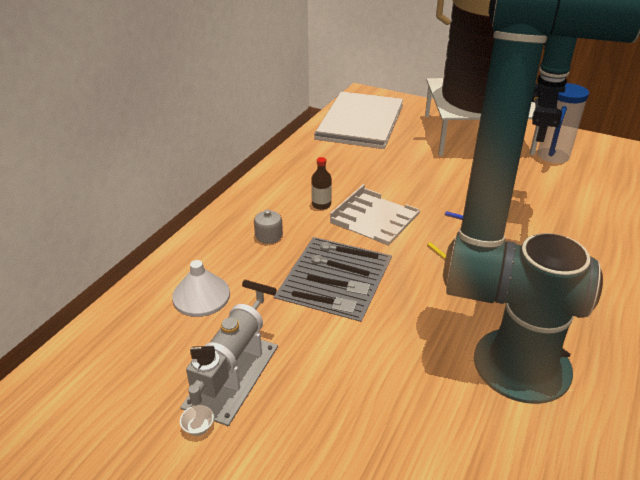

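The top view shows the portioner at (165,230) with its pull bar at (218,222) and valve at (118,230). The tray is at (437,250) and the hopper, sugar pot and bottle are at (240,155), (351,158) and (435,180). Candidates for utensils:
- Spatulas, on the board: (288,262) and (315,264).
- Spoons, on the board: (338,252) and (364,252).
- Decoys, off the board: a yellow spoon (400,348) and a blue spoon (483,350).

I choose the four black-handled ones on the board. One close crop will check that choice and the tray and valve.

```bash
python3 - <<'E'
from h import *
import pickle
c=pickle.load(open("top0.pkl","rb"));im=cv2.cvtColor(c["pixels"],cv2.COLOR_RGB2BGR)
z=lambda x0,y0,x1,y1,w,h:cv2.resize(im[y0:y1,x0:x1],(w,h),interpolation=cv2.INTER_CUBIC)
o=np.zeros((600,800,3),np.uint8)
o[:300,:]=z(95,200,255,260,800,300)          # portioner x5
o[300:,:400]=z(390,200,490,275,400,300)      # tray x4
o[300:,400:]=z(264,203,384,293,400,300)      # board x3.33
cv2.imwrite("pics/crop.png",o)
g=c["pixels"].astype(int)
# board utensils: dark handle blobs
hsv=cv2.cvtColor(c["pixels"],cv2.COLOR_RGB2HSV)
m=(hsv[...,2]<45).astype(np.uint8)
m[:, :95]=0;
n,l,s,ce=cv2.connectedComponentsWithStats(m)
for i in range(1,n):
    if s[i,4]>25 and s[i,1]<310 and s[i,0]<500:
        ys,xs=np.where(l==i);P=np.c_[xs,ys].astype(np.float32)
        print(s[i],np.round(ce[i],1),cv2.minAreaRect(P))
E
```

```text
[336 160  24  17  85] [345.4 171.3] ((345.4268798828125, 169.83460998535156), (25.495098114013672, 9.609691619873047), 25.559965133666992)
[424 165  26  26 399] [435.6 178.6] ((435.93902587890625, 178.54876708984375), (22.64519500732422, 23.582239151000977), 51.34019470214844)
[419 178  14  18  38] [422.7 188.9] ((423.3594055175781, 188.15914916992188), (19.416486740112305, 7.622387409210205), 55.491477966308594)
[214 206   9  33 238] [218.2 222.2] ((218.28680419921875, 222.01522827148438), (32.41740798950195, 7.552187442779541), 85.91438293457031)
[109 219  17  19 186] [117.4 229.2] ((115.80000305175781, 228.90003967285156), (19.230182647705078, 13.416406631469727), 26.56505012512207)
[278 229  11  42 170] [282.9 249.7] ((282.8559875488281, 249.70802307128906), (41.4119758605957, 4.293250560760498), 79.69515228271484)
[305 232  13  41 186] [310.7 252.5] ((310.26470947265625, 252.05880737304688), (40.98851776123047, 5.820855140686035), 75.96376037597656)
[359 237  12  45 192] [364.7 258.5] ((364.8360290527344, 258.8479919433594), (45.07913589477539, 4.56157922744751), 79.69515228271484)
[335 239   8  46 217] [338.2 262.6] ((338.0901794433594, 261.4918212890625), (45.177337646484375, 5.522679805755615), 84.80557250976562)
[117 242  19   5  41] [127.  244.2] ((126.15853881835938, 244.42681884765625), (2.871220111846924, 18.11077308654785), 83.6598129272461)
```

View pics/crop.png

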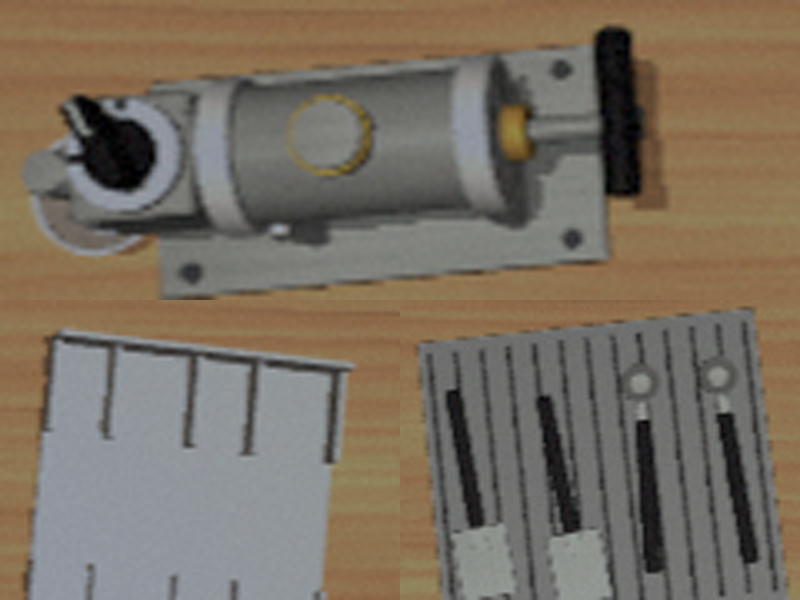

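The crop shows the tray's longer stubs and tall wall at its top edge (world +x); from the right its lanes run wide, narrow, wide, narrow. The valve pointer (75,105 in the crop) is about halfway between the dot (up) and the line (left). The spatula blades face the robot and the spoon bowls face away, so the choice of utensils stands. I'll start moving.

arm_command(steps=[0, 0, -40, 0, 0, 0.111, 0, 0, 0, -40, 0, 0, 0.111, 0, 31, -35, 0, 0, 0, 0, 0, 31, -35, 0, 0, 0, 0, 0, 31, -35, 0, 0, 0, 0, 0, 31, -35, 0, 0, 0, 0, 0, 31, -35, 0, 0, 0, 0, 0, 31, -35, 0, 0, 0, 0, 0, 31, -35, 0, 0, 0, 0, 0, 31, -35, 0, 0, 0, 0, 0], force=40)

```text
time_s: 1.1
tool_pos: [397.3, -376.7, 279.8]
eef_rot: [-3.141, 0.0, -0.0]
ft_force: [0.4, -0.3, -0.6]
opening: 44.0
finger_force: 0.0
```

arm_command(steps=[31, -35, 0, 0, 0, 0, 0, 31, -35, 0, 0, 0, 0, 0, 31, -35, 0, 0, 0, 0, 0, 31, -35, 0, 0, 0, 0, 0, 10, -48, 0, 0, 0, 0, 0, 0, -50, 0, 0, 0, 0, 0, 0, -50, 0, 0, 0, 0, 0, 0, -50, 0, 0, 0, 0, 0, 0, -50, 0, 0, 0, 0, 0, 0, -50, 0, 0, 0, 0, 0])

```text
time_s: 2.1
tool_pos: [529.9, 61.4, 279.8]
eef_rot: [3.142, 0.0, -0.0]
ft_force: [1.0, -0.2, 0.4]
opening: 44.0
finger_force: 0.0
```

arm_command(steps=[0, -50, 0, 0, 0, 0, 0, 0, -50, 0, 0, 0, 0, 0, 0, -50, 0, 0, 0, 0, 0, 0, -40, 0, 0, 0, 0, 0, 0, 0, 0, 0, 0, 0, 0, 0, 0, 0, 0, 0, 0, 0])

```text
time_s: 2.7
tool_pos: [530.1, 250.0, 279.4]
eef_rot: [3.14, 0.001, 0.002]
ft_force: [-0.3, -0.1, 0.1]
opening: 44.5
finger_force: 0.0
```

```bash
python3 - <<'E'
from h import *
import pickle
s=st()
c=capture("wrist");save(c,"pics/w1.png");pickle.dump(c,open("w1.pkl","wb"));print(c["fx"],c["cx"],c["cy"],np.round(np.linalg.inv(c["extrinsics"]),3).tolist())
E
```

```text
2.7 [530.1 250.  279.4] [3.14e+00 1.00e-03 2.00e-03] 44.46753564914498 0.0 [-0.3 -0.1  0.1] [ 0.4   0.06  1.7  -0.    1.39  1.97]
348.6848672061247 324.4532949446039 241.23937822685178 [[0.002, -0.955, -0.297, 606.132], [-1.0, -0.002, -0.002, 250.592], [0.002, 0.297, -0.955, 463.739], [0.0, 0.0, 0.0, 1.0]]
```

View pics/w1.png

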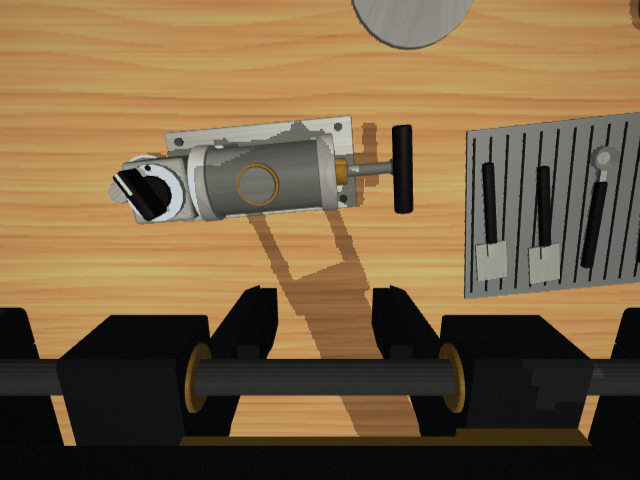

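The wrist view shows the valve handle at (143,193), its foot over the white disc, the brass neck ring at (257,184), the gland nut at (341,171) and the pull bar at (402,168). Measuring these.

```bash
python3 - <<'E'
from h import *
import pickle
def blob(m,u,v):
    n,l,s,ce=cv2.connectedComponentsWithStats(m.astype(np.uint8))
    ys,xs=np.where(m>0);i=np.argmin((xs-u)**2+(ys-v)**2);k=l[ys[i],xs[i]]
    ys,xs=np.where(l==k);return np.c_[xs,ys].astype(np.float32)
for n,bp,rp,vp in(("w1",(402,168),(240,184),(145,198)),("top0",(218,222),(161,235),(118,230))):
    c=pickle.load(open(n+".pkl","rb"));h=cv2.cvtColor(c["pixels"],cv2.COLOR_RGB2HSV)
    b=blob(h[...,2]<50,*bp);r=cv2.minAreaRect(b);bx=cv2.boxPoints(r)
    W=np.array([ray(c,*p,136)[:2] for p in bx]);B=W.mean(0)
    e=[W[1]-W[0],W[2]-W[1]];e=max(e,key=np.linalg.norm)
    print(n,"bar",r,B.round(1),"len",np.linalg.norm(e),"yaw axis",np.arctan2(e[1],e[0])%np.pi)
    br=(h[...,0]>14)&(h[...,0]<30)&(h[...,1]>130)
    br[:, :]&=np.hypot(*(np.indices(br.shape)[::-1]-np.array([258 if n=="w1" else 161,184 if n=="w1" else 228])[:,None,None]))<(28 if n=="w1" else 12)
    ys,xs=np.where(br);(cc,ax,an)=cv2.fitEllipse(cv2.convexHull(np.c_[xs,ys].astype(np.float32)))
    N=ray(c,*cc,148)[:2];d=N-B;print("neck",cc,ax,N.round(1),"dist",np.linalg.norm(d),"yaw",np.arctan2(d[1],d[0]))
    u=d/np.linalg.norm(d);print("valve pred",(B+232*u).round(1), pix(c,[*(B+232*u),173]).round(1))
    v=blob(h[...,2]<50,*vp);r=cv2.minAreaRect(v);print("valve blob",len(v),r)
c=pickle.load(open("w1.pkl","rb"));im=cv2.cvtColor(c["pixels"],cv2.COLOR_RGB2BGR)
cv2.imwrite("pics/w1c.png",cv2.resize(im[145:235,100:220],(800,600),interpolation=cv2.INTER_CUBIC))
E
```

```text
w1 bar ((400.9822998046875, 168.57725524902344), (87.13772583007812, 21.630613327026367), 88.8982925415039) [573.1 179.1] len 79.67683618702574 yaw axis 0.09597919131568844
neck (257.3429260253906, 183.92324829101562) (41.17091751098633, 42.76105499267578) [561.9 310.5] dist 131.90220874903125 yaw 1.6563475747705225
valve pred [553.3 410.2] [133.7 198.1]
valve blob 1654 ((145.26731872558594, 188.82675170898438), (59.59470748901367, 38.90894317626953), 50.710594177246094)
top0 bar ((218.5995635986328, 221.99337768554688), (32.39475631713867, 8.248355865478516), 86.18592071533203) [576.2 177.7] len 77.41564227451886 yaw axis 0.08692364494885485
neck (160.9099884033203, 226.59603881835938) (14.937232971191406, 15.34347152709961) [563.3 309.7] dist 132.62047769105516 yaw 1.6680763568462489
valve pred [553.7 408.6] [113.8 229.3]
valve blob 187 ((115.80000305175781, 228.90003967285156), (19.230182647705078, 13.416407585144043), 26.56505012512207)
```

View pics/w1c.png

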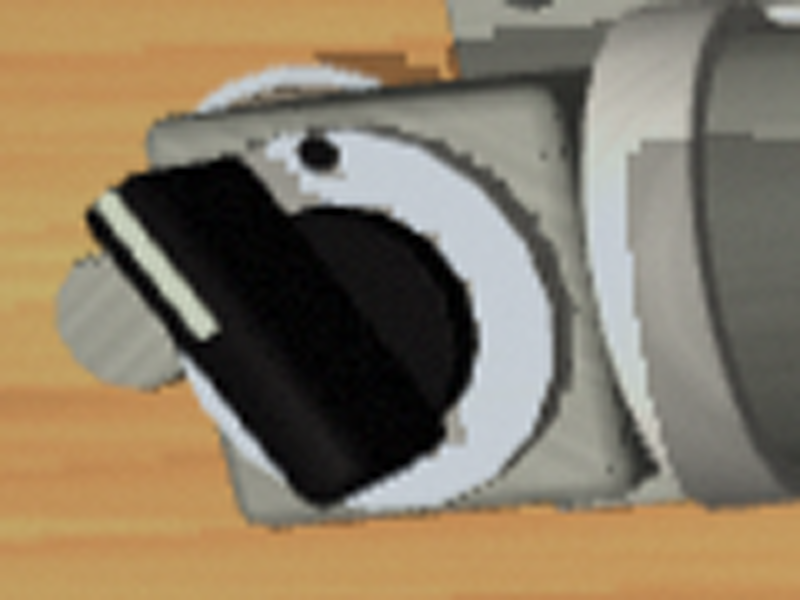

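arm_command(steps=[6, -40, 0, 0, 0, 0, 0, 6, -40, 0, 0, 0, 0, 0, 6, -40, 0, 0, 0, 0, 0, 5.5, -39.5, 0, 0, 0, 0, 0, 0, 0, 0, 0, 0, -0.142, 0, 0, 0, 0, 0, 0, -0.142, 0, 0, 0, 20, 0, 0, -0.141, 0, 0, 0, 20, 0, 0, -0.141, 0, 0, 0, 20, 0, 0, 0, 0, 0, 0, 20, 0, 0, 0, 0])

```text
time_s: 3.75
tool_pos: [555.1, 406.6, 199.5]
eef_rot: [3.141, 0.0, 0.563]
ft_force: [0.1, -0.5, -0.3]
opening: 44.1
finger_force: 0.0
```

arm_command(steps=[0, 0, 20, 0, 0, 0, 0, 0, 0, 16, 0, 0, 0, 0, 0, 0, 10, 0, 0, 0, 0, 0, 0, 0, 0, 0, 0, 0, 0, 0, 0, 0, 0, 0, -1, 0, 0, 0, 0, 0, 0, -1, 0, 0, 0, 0, 0, 0, -1, 0, 0, 0, 0, 0, 0, -1, 0, 0, 0, 0, 0, 0, -1], force=40)

```text
time_s: 4.65
tool_pos: [554.4, 409.3, 154.8]
eef_rot: [-3.142, -0.001, 0.566]
ft_force: [-0.2, -0.4, -0.9]
opening: 6.2
finger_force: 0.0
```

arm_command(steps=[0, 0, 0, 0, 0, 0, -1, 0, 0, 0, 0, 0, 0, -1])

```text
time_s: 4.85
tool_pos: [554.2, 409.0, 154.3]
eef_rot: [-3.142, -0.0, 0.566]
ft_force: [-0.4, -0.3, -0.9]
opening: 0.5
finger_force: 0.0
```

```bash
python3 - <<'E'
from h import *
s=st()
a=capture("wrist")["pixels"];b=capture("side")["pixels"]
o=np.hstack([cv2.resize(a[140:440,170:490],(400,375)),cv2.resize(b[320:440,160:288],(400,375),interpolation=cv2.INTER_CUBIC)])
cv2.imwrite("pics/w2.png",o[...,::-1])
E
```

```text
4.85 [554.2 409.  154.3] [-3.142 -0.     0.566] 0.5308366116208543 0.0 [-0.4 -0.3 -0.9] [0.6  0.32 1.62 0.   1.2  1.6 ]
```

View pics/w2.png

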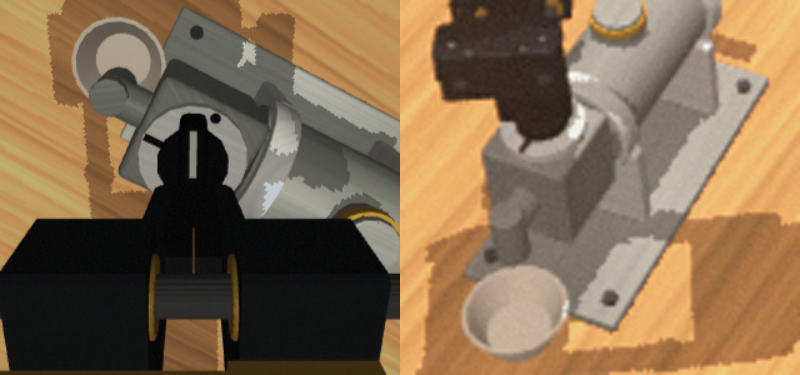

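The fingers shut to 0.5 mm, so nothing is gripped. I need a brightened close look at where the fingertips are against the handle.

```bash
python3 - <<'E'
from h import *
c=capture("wrist");a=c["pixels"][215:365,220:420].astype(float)
a=255*(a/255)**0.4
cv2.imwrite("pics/w3.png",cv2.resize(a.astype(np.uint8),(800,600),interpolation=cv2.INTER_CUBIC)[...,::-1])
t=np.array(read_state()["tool_pos"]);r=R.from_euler("xyz",read_state()["eef_rot"]).as_matrix()
for o in([0,0,0],[9,0,0],[-9,0,0],[0,0,-19],[23,0,-19]): print(o,pix(c,t+r@np.array(o)).round(1),((pix(c,t+r@np.array(o))-[220,215])*4).round())
E
```

```text
[0, 0, 0] [325.3 272.8] [421. 231.]
[9, 0, 0] [325.3 257.9] [421. 172.]
[-9, 0, 0] [325.3 287.3] [421. 289.]
[0, 0, -19] [325.4 286.8] [422. 287.]
[23, 0, -19] [325.5 244.5] [422. 118.]
```

View pics/w3.png

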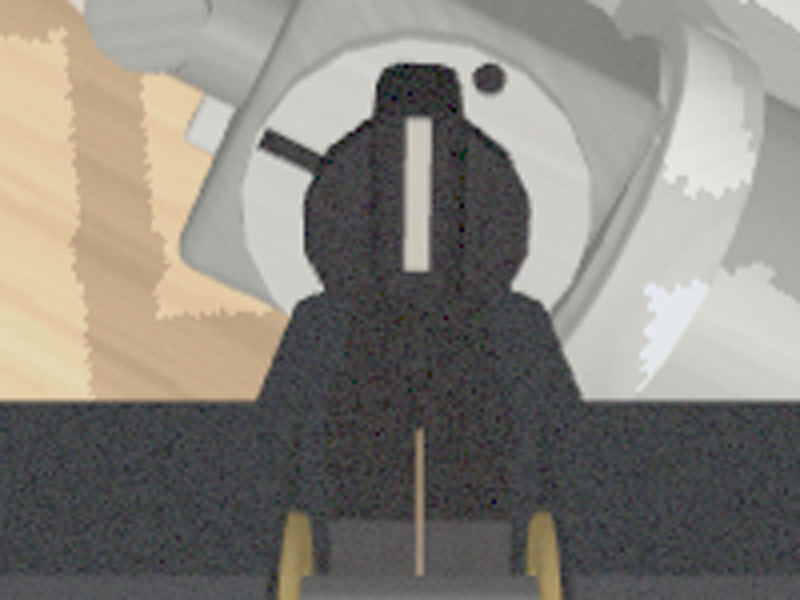

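```bash
python3 - <<'E'
from h import *
import pickle
c=capture("side")
for z in(133,149,154,173,195):
    p=pix(c,[554,409,z]);print(z,p.round(1),((p-[160,320])*3.125+[400,0]).round())
t=pickle.load(open("top0.pkl","rb"))
a=c["pixels"][310:400,150:270].astype(float);b=capture("top")["pixels"]
o=np.hstack([cv2.resize(a,(533,400),interpolation=cv2.INTER_CUBIC)])
cv2.imwrite("pics/s3.png",(255*(np.clip(o,0,255)/255)**0.4).astype(np.uint8)[...,::-1])
for z in(133,154,173,195): print("crop",((pix(c,[554,409,z])-[150,310])*4.44).round())
E
```

```text
133 [205.9 361.2] [543. 129.]
149 [204.9 355.8] [540. 112.]
154 [204.6 354. ] [539. 106.]
173 [203.4 347.4] [536.  86.]
195 [202.1 339.5] [531.  61.]
crop [248. 228.]
crop [242. 195.]
crop [237. 166.]
crop [231. 131.]
```

View pics/s3.png

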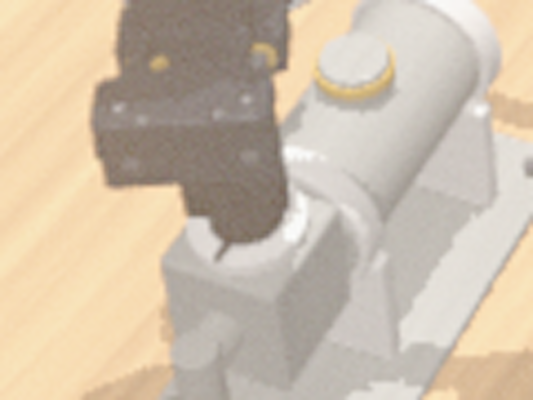

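The tips seem to end above the handle, but this view does not settle it. Test: open to 44 mm and go down 18 mm. That stays clear even if the tool height is true, because the block top is at 133. Then close gently.

arm_command(steps=[0, 0, 0, 0, 0, 0, 0, 0, 0, 0, 0, 0, 0, 0, 0, 0, 0, 0, 0, 0, 0, 0, 0, 0, 0, 0, 0, 0, 0, 0, 6, 0, 0, 0, 0, 0, 0, 6, 0, 0, 0, 0, 0, 0, 6, 0, 0, 0, 0, 0, 0, 0, 0, 0, 0, 0], force=10)

```text
time_s: 5.9
tool_pos: [553.2, 408.3, 134.3]
eef_rot: [3.141, 0.003, 0.566]
ft_force: [0.1, 0.2, -0.6]
opening: 44.4
finger_force: 0.0
```

arm_command(steps=[0, 0, 0, 0, 0, 0, -1, 0, 0, 0, 0, 0, 0, -1, 0, 0, 0, 0, 0, 0, -1, 0, 0, 0, 0, 0, 0, -1, 0, 0, 0, 0, 0, 0, -1, 0, 0, 0, 0, 0, 0, -1, 0, 0, 0, 0, 0, 0, -1], force=10)

```text
time_s: 6.6
tool_pos: [554.2, 409.0, 136.3]
eef_rot: [-3.142, -0.0, 0.566]
ft_force: [0.0, 0.6, -0.7]
opening: 0.8
finger_force: 0.0
```

Still closed on nothing at a stated 136 mm. I'll check the stated tool position against the start side image, where the fingertips are visible.

```bash
python3 - <<'E'
from h import *
import pickle
c=pickle.load(open("side0.pkl","rb"));r=R.from_euler("xyz",[-3.139,0,.222]).as_matrix()
t=np.array([148.3,-657.7,198.9])
for dz in(0,-20,-40):
  for y in(-44,44): 
    p=pix(c,t+r@np.array([0,y,dz]));print(dz,y,p.round(1),((p-[490,40])*5).round())
a=c["pixels"][40:160,490:650].astype(float)
cv2.imwrite("pics/s4.png",cv2.resize((255*(a/255)**0.5).astype(np.uint8),(750,600),interpolation=cv2.INTER_CUBIC)[...,::-1])
E
```

```text
0 -44 [537.2 151.6] [236. 558.]
0 44 [536.7 137.4] [233. 487.]
-20 -44 [538.7 145.4] [244. 527.]
-20 44 [538.1 131.3] [241. 457.]
-40 -44 [540.2 139. ] [251. 495.]
-40 44 [539.6 125.1] [248. 426.]
```

View pics/s4.png

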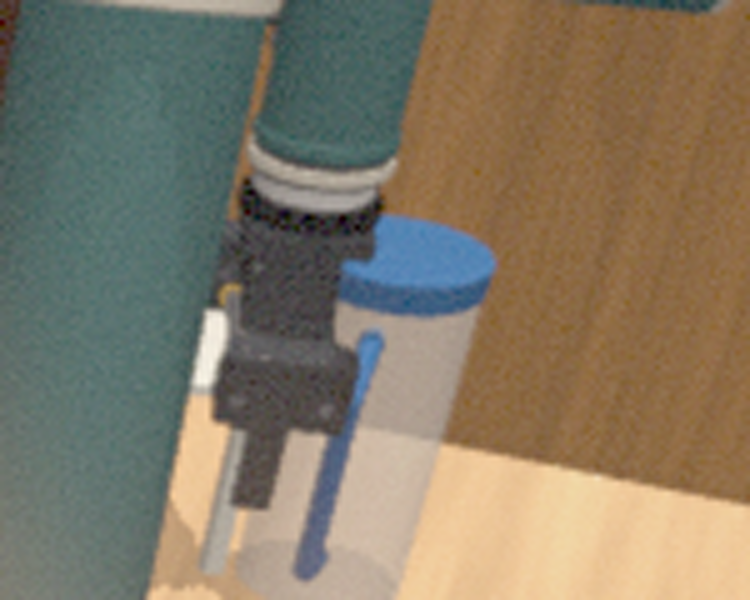

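The tip of the near finger is at crop (250,505), while the stated TCP projects to (236,558). So the real fingertips end about 38 mm above the stated TCP, and the wrist view gave about 41 mm. From here on I take tip height = stated z + 39 and check it with this grasp.

arm_command(steps=[0, 0, 0, 0, 0, 0, 0, 0, 0, 0, 0, 0, 0, 0, 0, 0, 0, 0, 0, 0, 0, 0, 0, 0, 0, 0, 0, 0, 0, 0, 6, 0, 0, 0, 0, 0, 0, 6, 0, 0, 0, 0, 0, 0, 6, 0, 0, 0, 0, 0, 0, 2, 0, 0, 0, 0, 0, 0, 0, 0, 0, 0, 0], force=10)

```text
time_s: 7.5
tool_pos: [553.7, 408.6, 115.1]
eef_rot: [3.142, 0.002, 0.566]
ft_force: [0.3, -0.1, 0.6]
opening: 44.0
finger_force: 0.0
```

arm_command(steps=[0, 0, 0, 0, 0, 0, -1, 0, 0, 0, 0, 0, 0, -1, 0, 0, 0, 0, 0, 0, -1, 0, 0, 0, 0, 0, 0, -1, 0, 0, 0, 0, 0, 0, -1, 0, 0, 0, 0, 0, 0, -1, 0, 0, 0, 0, 0, 0, -1], force=10)

```text
time_s: 8.2
tool_pos: [554.1, 409.5, 116.6]
eef_rot: [-3.141, -0.001, 0.566]
ft_force: [-1.6, 2.8, 1.1]
opening: 11.9
finger_force: 10.0
```

The handle is gripped (opening 11.9 mm), which confirms the offset. Turning to the open line: +1.095 rad in yaw.

arm_command(steps=[0, 0, 0, 0, 0, 0, -1, 0, 0, 0, 0, 0, -0.137, -1, 0, 0, 0, 0, 0, -0.137, -1, 0, 0, 0, 0, 0, -0.137, -1, 0, 0, 0, 0, 0, -0.137, -1, 0, 0, 0, 0, 0, -0.137, -1, 0, 0, 0, 0, 0, -0.137, -1, 0, 0, 0, 0, 0, -0.137, -1, 0, 0, 0, 0, 0, -0.137, -1], force=40)

```text
time_s: 9.1
tool_pos: [552.9, 410.1, 116.6]
eef_rot: [-3.14, -0.002, 1.667]
ft_force: [-5.0, 3.7, 2.4]
opening: 11.8
finger_force: 40.0
```

arm_command(steps=[0, 0, 0, 0, 0, 0, -1, 0, 0, 0, 0, 0, 0, -1, 0, 0, 0, 0, 0, 0, 0, 0, 0, 0, 0, 0, 0, 0, 0, 0, 0, 0, 0, 0, 0, 0, 0, -30, 0, 0, 0, 0, 0, 0, -30, 0, 0, 0, 0, 0, 0, -30, 0, 0, 0, 0, 0, 0, -30, 0, 0, 0, 0, 0, 0, 0, 0, 0, 0, 0])

```text
time_s: 10.1
tool_pos: [557.1, 410.3, 242.5]
eef_rot: [3.133, -0.004, 1.661]
ft_force: [1.1, -0.2, 0.7]
opening: 43.9
finger_force: 0.0
```

```bash
python3 - <<'E'
from h import *
import pickle
st();c=capture("wrist");pickle.dump(c,open("w5.pkl","wb"));p=pix(c,[553.5,409.5,150]).astype(int);print(p)
x0,y0=max(p[0]-100,0),max(p[1]-75,0)
print(x0,y0);a=c["pixels"][y0:y0+150,x0:x0+200].astype(float)
cv2.imwrite("pics/w5.png",cv2.resize((255*(a/255)**.6).astype(np.uint8),(640,480),interpolation=cv2.INTER_CUBIC)[...,::-1])
E
```

```text
10.1 [557.1 410.3 242.5] [ 3.133 -0.004  1.661] 43.88322380347 0.0 [ 1.1 -0.2  0.7] [ 0.6   0.27  1.52 -0.    1.34  0.51]
[319 231]
219 156
```

View pics/w5.png

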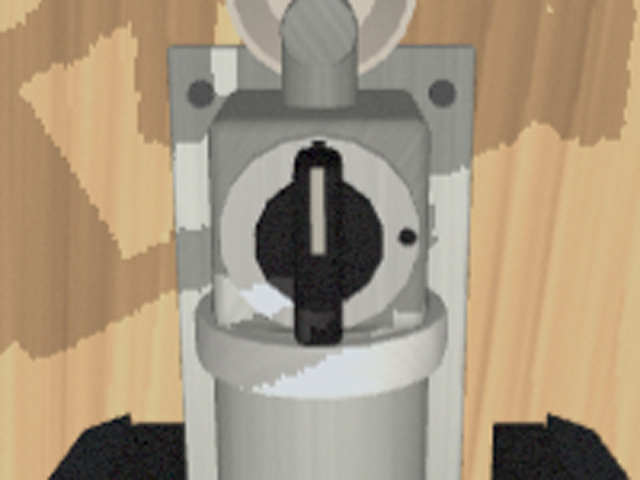

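The valve pointer lies on the open line. Next is the pull bar: turn back by 1.571 rad, then shift 232 mm along the barrel.

arm_command(steps=[0, 0, 0, 0, 0, 0.143, 0, 0, 0, 0, 0, 0, 0.143, 0, 0, 0, 0, 0, 0, 0.143, 0, 0, 0, 0, 0, 0, 0.143, 0, 0, 0, 0, 0, 0, 0.143, 0, 0, 0, 0, 0, 0, 0.143, 0, 0, 0, 0, 0, 0, 0.143, 0, 0, 0, 0, 0, 0, 0.143, 0, 0, 0, 0, 0, 0, 0.143, 0, 0, 0, 0, 0, 0, 0.143, 0])

```text
time_s: 11.15
tool_pos: [553.4, 408.0, 233.4]
eef_rot: [3.14, 0.003, 0.226]
ft_force: [-1.0, 0.0, 0.0]
opening: 43.8
finger_force: 0.0
```

arm_command(steps=[0, 0, 0, 0, 0, 0.141, 0, 0, 40, 0, 0, 0, 0, 0, 0, 40, 0, 0, 0, 0, 0, 0, 40, 0, 0, 0, 0, 0, 0, 40, 0, 0, 0, 0, 0, 0, 40, 0, 0, 0, 0, 0, 0, 32, 0, 0, 0, 0, 0, 0, 0, 30, 0, 0, 0, 0, 0, 0, 30, 0, 0, 0, 0, 0, 0, 0, 0, 0, 0, 0])

```text
time_s: 12.15
tool_pos: [570.5, 175.8, 169.2]
eef_rot: [3.139, 0.012, 0.09]
ft_force: [-1.5, 0.4, -1.2]
opening: 44.3
finger_force: 0.0
```

```bash
python3 - <<'E'
from h import *
s=st();c=capture("wrist");h=cv2.cvtColor(c["pixels"],cv2.COLOR_RGB2HSV)
t=np.array(s["tool_pos"]);p=pix(c,[574.4,178.6,136]);print(p)
m=(h[...,2]<50).astype(np.uint8);m[285:]=0
n,l,q,ce=cv2.connectedComponentsWithStats(m)
for i in range(1,n):
    if q[i,4]>300: print(q[i],ce[i].round(1),ray(c,*ce[i],136).round(1))
E
```

```text
12.15 [570.5 175.8 169.2] [3.139 0.012 0.09 ] 44.30291030482833 0.0 [-1.5  0.4 -1.2] [ 0.26  0.15  1.8  -0.    1.2   1.74]
[320.93080281 246.93530584]
[ 308  187   29   98 2658] [321.9 235.4] [582.4 178.7 136. ]
[ 509  189   38   96 1261] [524.2 249.8] [584.3  44.9 136. ]
[448 190  15  95 948] [455.2 249.1] [580.7  90.4 136. ]
[576 243  23  42 499] [587.5 269.4] [574.4  -1.2 136. ]
```

arm_command(steps=[0, 0, 25, 0, 0, 0, 0, 0, 0, 25, 0, 0, 0, 0, 0, 0, 25, 0, 0, 0, 0, 0, 0, 14, 0, 0, 0, 0, 0, 0, 7, 0, 0, 0, 0, 0, 0, 0, 0, 0, 0, 0])

```text
time_s: 12.8
tool_pos: [575.1, 178.0, 79.9]
eef_rot: [3.141, 0.001, 0.091]
ft_force: [-0.2, -0.1, 1.0]
opening: 43.8
finger_force: 0.0
```

arm_command(steps=[0, 0, 0, 0, 0, 0, -1, 0, 0, 0, 0, 0, 0, -1, 0, 0, 0, 0, 0, 0, -1, 0, 0, 0, 0, 0, 0, -1, 0, 0, 0, 0, 0, 0, -1, 0, 0, 0, 0, 0, 0, -1, 0, 0, 0, 0, 0, 0, -1], force=15)

```text
time_s: 13.5
tool_pos: [576.0, 177.9, 81.2]
eef_rot: [-3.142, -0.002, 0.091]
ft_force: [-0.8, -1.0, 5.0]
opening: 17.5
finger_force: 15.0
```

arm_command(steps=[0, 0, 0, 0, 0, 0, -1, 0, 10, 0, 0, 0, 0, -1, 0, 10, 0, 0, 0, 0, -1, 0, 10, 0, 0, 0, 0, -1, 0, 0, 0, 0, 0, 0, -1, 0, 0, 0, 0, 0, 0, -1, 0, 0, 0, 0, 0, 0, -1], force=50)

```text
time_s: 14.2
tool_pos: [578.5, 150.9, 81.2]
eef_rot: [-3.137, -0.002, 0.09]
ft_force: [-1.5, 7.4, 3.9]
opening: 16.1
finger_force: 50.1
```

```bash
python3 - <<'E'
from h import *
st();c=capture("wrist");a=c["pixels"][120:300,180:420].astype(float)
b=capture("top")["pixels"][205:250,185:245].astype(float)
print(pix(c,[574.4+.09*-50,178.6+50,110]))
o=np.hstack([cv2.resize(a,(480,360)),cv2.resize(b,(320,360))[:, :]])
cv2.imwrite("pics/r1.png",(255*(np.clip(o,0,255)/255)**.5).astype(np.uint8)[...,::-1])
E
```

```text
14.2 [578.5 150.9  81.2] [-3.137e+00 -2.000e-03  9.000e-02] 16.146489383288017 50.06509579718113 [-1.5  7.4  3.9] [0.21 0.22 1.89 0.01 1.03 1.69]
[166.02155548 297.47135188]
```

View pics/r1.png

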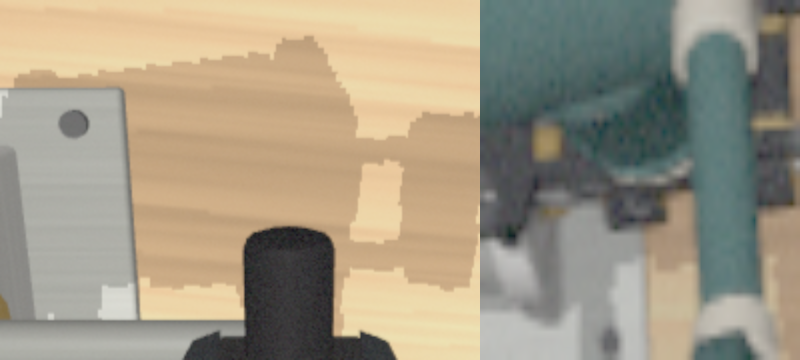

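The tool has moved 27 mm, with some give in the arm. The gland nut is just at the left edge of the crop (0,305). Adding 3 mm and checking the ring at the nut.

arm_command(steps=[0, 3, 0, 0, 0, 0, -1, 0, 0, 0, 0, 0, 0, -1, 0, 0, 0, 0, 0, 0, -1])

```text
time_s: 14.6
tool_pos: [578.7, 148.4, 81.2]
eef_rot: [-3.136, -0.002, 0.09]
ft_force: [-1.5, 9.1, 4.6]
opening: 16.8
finger_force: 50.1
```

```bash
python3 - <<'E'
from h import *
st();c=capture("wrist");a=c["pixels"][230:330,90:310].astype(float)
cv2.imwrite("pics/r2.png",cv2.resize((255*(a/255)**.5).astype(np.uint8),(792,360),interpolation=cv2.INTER_CUBIC)[...,::-1])
for v in(284,290,296): print(v,c["pixels"][v,120:300:2].mean(1).astype(int).tolist())
E
```

```text
14.6 [578.7 148.4  81.2] [-3.136e+00 -2.000e-03  9.000e-02] 16.828097045907743 50.064539685845375 [-1.5  9.1  4.6] [0.21 0.22 1.89 0.01 1.03 1.68]
284 [73, 71, 71, 76, 74, 75, 75, 73, 72, 99, 100, 96, 98, 97, 97, 97, 101, 100, 100, 95, 56, 49, 44, 44, 10, 22, 86, 87, 89, 90, 88, 90, 88, 88, 89, 88, 89, 90, 87, 90, 90, 88, 89, 89, 90, 88, 91, 89, 89, 88, 91, 90, 89, 89, 88, 90, 89, 90, 90, 91, 89, 89, 89, 88, 89, 89, 91, 90, 91, 90, 88, 89, 91, 89, 88, 90, 91, 90, 89, 89, 90, 89, 89, 90, 83, 84, 90, 88, 89, 89]
290 [74, 74, 72, 74, 73, 73, 74, 73, 80, 100, 101, 103, 103, 105, 109, 107, 107, 103, 102, 100, 54, 48, 47, 35, 16, 118, 118, 116, 119, 119, 118, 119, 119, 120, 119, 118, 121, 119, 120, 118, 120, 120, 121, 120, 120, 120, 120, 121, 122, 121, 121, 122, 121, 122, 123, 121, 123, 122, 120, 122, 122, 123, 122, 122, 123, 124, 122, 122, 125, 123, 123, 123, 124, 124, 124, 124, 123, 123, 51, 12, 14, 13, 10, 13, 13, 10, 8, 11, 11, 9]
296 [72, 73, 73, 72, 76, 74, 76, 75, 96, 106, 105, 112, 112, 111, 111, 111, 107, 113, 113, 97, 52, 48, 48, 39, 15, 115, 114, 115, 116, 115, 115, 116, 116, 116, 117, 116, 115, 116, 117, 115, 116, 115, 116, 116, 114, 116, 115, 116, 115, 116, 115, 115, 117, 115, 117, 116, 115, 115, 117, 117, 116, 117, 116, 115, 116, 115, 117, 115, 116, 117, 118, 115, 116, 116, 116, 115, 102, 14, 13, 12, 10, 13, 12, 12, 10, 7, 10, 11, 11, 11]
```

View pics/r2.png

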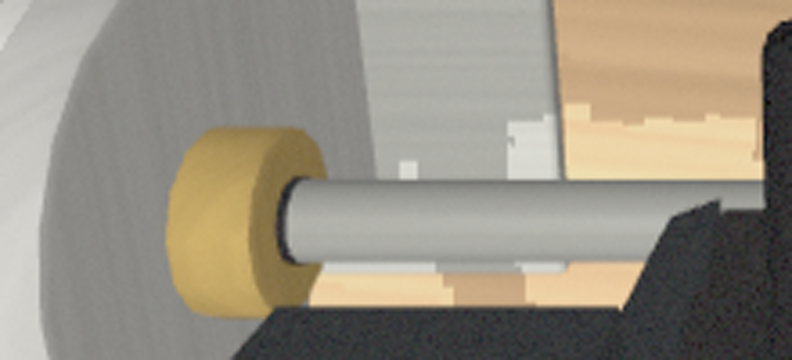

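The dark first ring sits at the brass nut's outer face (280,220). Holding.

arm_command(steps=[0, 0, 0, 0, 0, 0, -1, 0, 0, 0, 0, 0, 0, -1, 0, 0, 0, 0, 0, 0, -1, 0, 0, 0, 0, 0, 0, -1, 0, 0, 0, 0, 0, 0, -1, 0, 0, 0, 0, 0, 0, -1, 0, 0, 0, 0, 0, 0, -1, 0, 0, 0, 0, 0, 0, -1, 0, 0, 0, 0, 0, 0, -1, 0, 0, 0, 0, 0, 0, -1])

```text
time_s: 15.65
tool_pos: [578.7, 148.4, 81.2]
eef_rot: [-3.136, -0.002, 0.09]
ft_force: [-1.4, 8.6, 4.0]
opening: 16.4
finger_force: 50.1
```

arm_command(steps=[0, 0, 0, 0, 0, 0, -1, 0, 0, 0, 0, 0, 0, -1, 0, 0, 0, 0, 0, 0, -1, 0, 0, 0, 0, 0, 0, -1, 0, 0, 0, 0, 0, 0, -1, 0, 0, 0, 0, 0, 0, -1, 0, 0, 0, 0, 0, 0, -1, 0, 0, 0, 0, 0, 0, -1, 0, 0, 0, 0, 0, 0, -1, 0, 0, 0, 0, 0, 0, -1])

```text
time_s: 16.65
tool_pos: [578.7, 148.4, 81.2]
eef_rot: [-3.136, -0.002, 0.09]
ft_force: [-1.4, 8.2, 4.5]
opening: 16.5
finger_force: 50.1
```

```bash
python3 - <<'E'
from h import *
st();c=capture("wrist")
print(c["pixels"][290,150:184].mean(1).astype(int).tolist())
E
```

```text
16.65 [578.7 148.4  81.2] [-3.136e+00 -2.000e-03  9.000e-02] 16.45030958817626 50.064461678266525 [-1.4  8.2  4.5] [0.21 0.22 1.89 0.01 1.03 1.68]
[108, 108, 107, 107, 105, 103, 103, 102, 101, 68, 52, 48, 50, 48, 48, 44, 35, 11, 13, 59, 119, 118, 118, 120, 118, 118, 120, 119, 119, 118, 119, 119, 120, 121]
```

Held for over 2 s. On to the second ring.

arm_command(steps=[0, 10, 0, 0, 0, 0, -1, 0, 10, 0, 0, 0, 0, -1, 0, 10, 0, 0, 0, 0, -1, 0, 1, 0, 0, 0, 0, -1, 0, 0, 0, 0, 0, 0, -1, 0, 0, 0, 0, 0, 0, -1])

```text
time_s: 17.3
tool_pos: [581.5, 118.3, 81.2]
eef_rot: [-3.135, -0.002, 0.09]
ft_force: [-1.4, 11.9, 3.6]
opening: 16.5
finger_force: 50.1
```

```bash
python3 - <<'E'
from h import *
st();c=capture("wrist");a=c["pixels"][230:330,0:220].astype(float)
cv2.imwrite("pics/r3.png",cv2.resize((255*(a/255)**.5).astype(np.uint8),(792,360),interpolation=cv2.INTER_CUBIC)[...,::-1])
E
```

```text
17.3 [581.5 118.3  81.2] [-3.135e+00 -2.000e-03  9.000e-02] 16.459064592311314 50.06551332771778 [-1.4 11.9  3.6] [0.15 0.21 1.9  0.01 1.03 1.63]
```

View pics/r3.png

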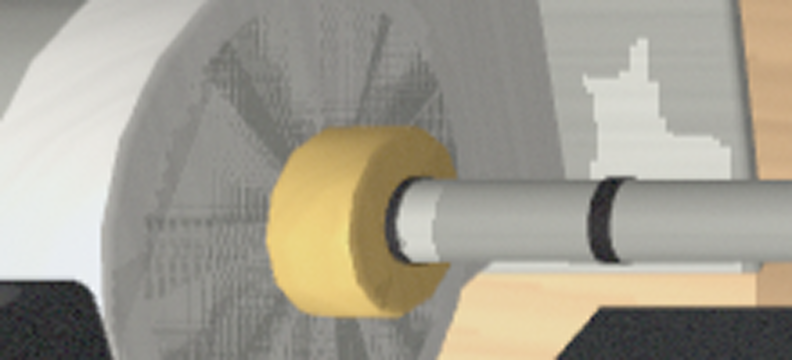

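The second ring is at the nut face (395,220), with the first ring out at (605,220). Holding.

arm_command(steps=[0, 0, 0, 0, 0, 0, -1, 0, 0, 0, 0, 0, 0, -1, 0, 0, 0, 0, 0, 0, -1, 0, 0, 0, 0, 0, 0, -1, 0, 0, 0, 0, 0, 0, -1, 0, 0, 0, 0, 0, 0, -1, 0, 0, 0, 0, 0, 0, -1, 0, 0, 0, 0, 0, 0, -1, 0, 0, 0, 0, 0, 0, -1, 0, 0, 0, 0, 0, 0, -1])

```text
time_s: 18.35
tool_pos: [581.5, 118.4, 81.2]
eef_rot: [-3.135, -0.002, 0.09]
ft_force: [-1.3, 11.6, 5.4]
opening: 16.5
finger_force: 50.1
```

arm_command(steps=[0, 0, 0, 0, 0, 0, -1, 0, 0, 0, 0, 0, 0, -1, 0, 0, 0, 0, 0, 0, -1, 0, 0, 0, 0, 0, 0, -1, 0, 0, 0, 0, 0, 0, -1, 0, 0, 0, 0, 0, 0, -1, 0, 0, 0, 0, 0, 0, -1, 0, 0, 0, 0, 0, 0, -1, 0, 0, 0, 0, 0, 0, -1, 0, 0, 0, 0, 0, 0, -1])

```text
time_s: 19.35
tool_pos: [581.5, 118.4, 81.2]
eef_rot: [-3.135, -0.002, 0.09]
ft_force: [-2.0, 12.4, 3.6]
opening: 16.3
finger_force: 50.1
```

arm_command(steps=[0, -10, 0, 0, 0, 0, -1, 0, -10, 0, 0, 0, 0, -1, 0, -10, 0, 0, 0, 0, -1, 0, -10, 0, 0, 0, 0, -1, 0, -10, 0, 0, 0, 0, -1, 0, -10, 0, 0, 0, 0, -1, 0, -4, 0, 0, 0, 0, -1, 0, 0, 0, 0, 0, 0, -1])

```text
time_s: 20.15
tool_pos: [576.0, 177.8, 81.2]
eef_rot: [3.14, -0.002, 0.092]
ft_force: [-1.1, -1.0, 6.6]
opening: 16.7
finger_force: 50.1
```

arm_command(steps=[0, 0, 0, 0, 0, 0, 0, 0, 0, 0, 0, 0, 0, 0, 0, 0, 0, 0, 0, 0, 0, 0, 0, -30, 0, 0, 0, 0, 0, 0, -40, 0, 0, 0, 0, 0, 0, -40, 0, 0, 0, 0, 0, 0, -46, 0, 0, 0, 0, 0, 0, 0, 0, 0, 0, 0])

```text
time_s: 20.95
tool_pos: [579.5, 179.0, 244.3]
eef_rot: [-3.139, -0.013, 0.091]
ft_force: [0.2, -0.2, 0.4]
opening: 44.1
finger_force: 0.0
```

```bash
python3 - <<'E'
from h import *
st();c=capture("wrist");h=cv2.cvtColor(c["pixels"],cv2.COLOR_RGB2HSV)
m=(h[...,2]<50).astype(np.uint8);m[285:]=0
n,l,q,ce=cv2.connectedComponentsWithStats(m)
for i in range(1,n):
    if q[i,4]>200: print(q[i],ce[i].round(1),ray(c,*ce[i],136).round(1))
print(pix(c,[574.4,178.6,136]))
E
```

```text
20.95 [579.5 179.  244.3] [-3.139 -0.013  0.091] 44.09001044520606 0.0 [ 0.2 -0.2  0.4] [ 0.26  0.1   1.71 -0.    1.31  1.74]
[ 595   30   45   80 2586] [619.7  73.5] [720.5 -35.6 136. ]
[ 316  187   21   91 1807] [325.6 231.6] [574.9 177.9 136. ]
[ 480  191   30   94 1057] [492.5 249.5] [572.   29.5 136. ]
[512 191  16  94 218] [519.4 237.7] [584.8   8.5 136. ]
[528 191  17  94 219] [536.2 236.8] [587.   -5.9 136. ]
[560 190  20  95 234] [569.4 236.8] [589.6 -34.8 136. ]
[576 190  21  95 244] [586.2 235.7] [591.9 -49.1 136. ]
[608 190  24  95 240] [619.3 236.1] [594.1 -78.  136. ]
[430 193  11  92 770] [435.3 248.2] [568.5  80.  136. ]
[   0  217   75   39 1888] [ 42.7 237.6] [546.9 424.4 136. ]
[535 236  21  49 506] [545.3 265.3] [561.7 -20.9 136. ]
[589 237  19  48 546] [598.1 265. ] [566.3 -68.  136. ]
[324.7234094  232.02831685]
```

The plunger is home (bar back at y = 178). Back to the valve to shut it.

arm_command(steps=[0, -40, 0, 0, 0, 0, 0, 0, -40, 0, 0, 0, 0, 0, 0, -40, 0, 0, 0, 0, 0, 0, -40, 0, 0, 0, 0, 0, 0, -40, 0, 0, 0, 0, 0, 0, -32, 0, 0, 0, 0, 0, 0, 0, 0, 0, 0, -0.143, 0, 0, 0, 0, 0, 0, -0.143, 0, 0, 0, 0, 0, 0, -0.143, 0, 0, 0, 0, 0, 0, -0.143, 0])

```text
time_s: 22.0
tool_pos: [553.0, 408.4, 233.0]
eef_rot: [-3.141, 0.005, 0.669]
ft_force: [-0.6, 0.9, -0.0]
opening: 44.1
finger_force: 0.0
```

arm_command(steps=[0, 0, 0, 0, 0, -0.143, 0, 0, 0, 0, 0, 0, -0.143, 0, 0, 0, 0, 0, 0, -0.143, 0, 0, 0, 0, 0, 0, -0.143, 0, 0, 0, 0, 0, 0, -0.143, 0, 0, 0, 0, 0, 0, -0.143, 0, 0, 0, 0, 0, 0, -0.141, 0, 0, 0, 30, 0, 0, 0, 0, 0, 0, 30, 0, 0, 0, 0, 0, 0, 0, 0, 0, 0, 0])

```text
time_s: 23.0
tool_pos: [550.0, 405.9, 168.0]
eef_rot: [-3.13, 0.007, 1.662]
ft_force: [-0.2, 0.1, 0.0]
opening: 43.8
finger_force: 0.0
```

arm_command(steps=[0, 0, 0, 0, 0, 0, 0, 0, 0, 0, 0, 0, 0, 0])

```text
time_s: 23.2
tool_pos: [554.7, 409.3, 177.2]
eef_rot: [3.141, -0.001, 1.662]
ft_force: [-0.4, 0.4, -0.8]
opening: 44.3
finger_force: 0.0
```

Settled at 177, over the axis. Descending 60 mm, gripping, and turning by −1.571 rad in yaw.

arm_command(steps=[0, 0, 20, 0, 0, 0, 0, 0, 0, 20, 0, 0, 0, 0, 0, 0, 14, 0, 0, 0, 0, 0, 0, 6, 0, 0, 0, 0, 0, 0, 0, 0, 0, 0, -1, 0, 0, 0, 0, 0, 0, -1, 0, 0, 0, 0, 0, 0, -1, 0, 0, 0, 0, 0, 0, -1, 0, 0, 0, 0, 0, 0, -1, 0, 0, 0, 0, 0, 0, -1], force=20)

```text
time_s: 24.2
tool_pos: [552.9, 409.2, 117.4]
eef_rot: [-3.139, -0.0, 1.662]
ft_force: [-5.1, -1.1, 4.4]
opening: 11.9
finger_force: 20.0
```

arm_command(steps=[0, 0, 0, 0, 0, 0, -1, 0, 0, 0, 0, 0, 0, -1, 0, 0, 0, 0, 0, 0.143, -1, 0, 0, 0, 0, 0, 0.143, -1, 0, 0, 0, 0, 0, 0.143, -1, 0, 0, 0, 0, 0, 0.143, -1, 0, 0, 0, 0, 0, 0.143, -1, 0, 0, 0, 0, 0, 0.143, -1, 0, 0, 0, 0, 0, 0.143, -1, 0, 0, 0, 0, 0, 0.143, -1], force=40)

```text
time_s: 25.2
tool_pos: [553.4, 409.0, 117.4]
eef_rot: [-3.141, 0.001, 0.512]
ft_force: [-3.7, -1.6, 4.0]
opening: 11.7
finger_force: 40.0
```

arm_command(steps=[0, 0, 0, 0, 0, 0.143, -1, 0, 0, 0, 0, 0, 0.143, -1, 0, 0, 0, 0, 0, 0.141, -1, 0, 0, 0, 0, 0, 0, -1, 0, 0, 0, 0, 0, 0, -1])

```text
time_s: 25.7
tool_pos: [553.4, 408.8, 117.4]
eef_rot: [3.141, 0.001, 0.094]
ft_force: [-5.5, -2.9, 5.6]
opening: 11.6
finger_force: 40.0
```

arm_command(steps=[0, 0, 0, 0, 0, 0, 0, 0, 0, 0, 0, 0, 0, 0, 0, 0, 0, 0, 0, 0, 0, 0, 0, -30, 0, 0, 0, 0, 0, 0, -40, 0, 0, 0, 0, 0, 0, -50, 0, 0, 0, 0, 0, 0, -50, 0, 0, 0, 0, 0, 0, 0, 0, 0, 0, 0, 0, 0, 0, 0, 0, 0, 0])

```text
time_s: 26.6
tool_pos: [555.4, 409.7, 288.8]
eef_rot: [-3.139, -0.004, 0.091]
ft_force: [0.6, -0.1, -0.6]
opening: 43.9
finger_force: 0.0
```

```bash
python3 - <<'E'
from h import *
st();c=capture("wrist");g=c["pixels"].astype(int)
# white line on handle top: bright pixels near axis within 25mm at z=173
p0=pix(c,[553.5,409.5,173]);pts=[]
for v in range(480):
  for u in range(640):
    w=ray(c,u,v,173)[:2]-[553.5,409.5]
    if np.hypot(*w)<22 and w[0]*np.cos(.09)+w[1]*np.sin(.09)>1 and abs(-w[0]*np.sin(.09)+w[1]*np.cos(.09))<5 and g[v,u].min()>110: pts.append(w)
pts=np.array(pts);print(len(pts),pts.mean(0),pts.min(0),pts.max(0))
d=np.linalg.svd(pts-pts.mean(0))[2][0];print("line dir",np.arctan2(d[1],d[0]))
E
```

```text
26.6 [555.4 409.7 288.8] [-3.139 -0.004  0.091] 43.882906337707425 0.0 [ 0.6 -0.1 -0.6] [ 0.6   0.25  1.46 -0.    1.43  2.08]
40 [13.40003089  0.70516344] [ 4.86256656 -0.52216981] [21.85036138  1.91742221]
line dir -3.049256984399985
```

The valve pointer reads 0.092 against the expected 0.09, so it is shut. Next, the utensils: over the board for a measurement.

arm_command(steps=[0, 0, -20, 0, 0, 0.09, 0.5, -6, 47, 0, 0, 0, 0, 0.5, -6, 47, 0, 0, 0, 0, 0.5, -6, 47, 0, 0, 0, 0, 0.5, -6, 47, 0, 0, 0, 0, 0.5, -6, 47, 0, 0, 0, 0, 0.5, -6, 47, 0, 0, 0, 0, 0.5, -6, 47, 0, 0, 0, 0, 0.5, -6, 47, 0, 0, 0, 0, 0.5, -6, 47, 0, 0, 0, 0, 0.5])

```text
time_s: 27.65
tool_pos: [498.6, -15.7, 303.1]
eef_rot: [-3.141, 0.005, 0.001]
ft_force: [1.6, 0.0, 0.3]
opening: 66.4
finger_force: 0.0
```

arm_command(steps=[0, 27, 0, 0, 0, 0, 0.5, 0, 0, 0, 0, 0, 0, 0.5, 0, 0, 0, 0, 0, 0, 0.5, 0, 0, 0, 0, 0, 0, 0.5])

```text
time_s: 28.05
tool_pos: [500.1, -40.0, 304.8]
eef_rot: [-3.141, 0.002, 0.002]
ft_force: [0.4, 0.7, -0.4]
opening: 66.4
finger_force: 0.0
```

```bash
cat > ut.py <<'E'
from h import *
def utensils(c,rmax=300,z=14.):
    h=cv2.cvtColor(c["pixels"],cv2.COLOR_RGB2HSV);m=(h[...,2]<48).astype(np.uint8);m[rmax:]=0
    n,l,q,ce=cv2.connectedComponentsWithStats(m);out=[]
    for i in range(1,n):
        if q[i,4]<60: continue
        ys,xs=np.where(l==i);W=np.array([ray(c,u,v,z)[:2] for u,v in zip(xs,ys)],np.float32)
        (cx,cy),(w,hh),_=r=cv2.minAreaRect(W);bx=cv2.boxPoints(r);L,S=max(w,hh),min(w,hh)
        if 85<L<140 and 8<S<26:
            e=max([bx[1]-bx[0],bx[2]-bx[1]],key=np.linalg.norm);a=np.arctan2(e[1],e[0]);a=(a+np.pi/2)%np.pi-np.pi/2
            print("handle c",(round(cx,1),round(cy,1)),"LxS",round(L,1),round(S,1),"dir",round(float(a),3),"mean",W.mean(0).round(1),"box",q[i][:4]);out.append((cx,cy,L,S,a))
    return out
E
python3 - <<'E'
from ut import *
import pickle
s=st();c=capture("wrist");pickle.dump(c,open("w6.pkl","wb"));utensils(c)
print("top");t=pickle.load(open("top0.pkl","rb"));utensils(t,310)
for u,v in((403,208),(477,214.5),(470.5,290.5),(397.5,284),(264,212),(371,206),(380,293),(277,303)): print((u,v),ray(t,u,v,5).round(0))
E
```

```text
28.05 [500.1 -40.  304.8] [-3.141e+00  2.000e-03  2.000e-03] 66.38156247947579 0.0 [ 0.4  0.7 -0.4] [-0.13 -0.12  1.82  0.    1.44  1.44]
handle c (532.0, 33.3) LxS 137.9 15.2 dir 0.171 mean [523.1  31.4] box [259 112  27 105]
handle c (485.0, -183.6) LxS 136.9 14.0 dir 0.167 mean [ 494.8 -181.8] box [420 151  17  99]
top
handle c (592.8, 202.8) LxS 86.2 19.9 dir 0.089 mean [592.2 203.1] box [214 206   9  33]
handle c (520.0, 32.6) LxS 109.1 11.2 dir 0.187 mean [519.2  32.2] box [278 229  11  42]
handle c (514.5, -39.1) LxS 107.9 15.5 dir 0.239 mean [513.2 -40.1] box [305 232  13  41]
handle c (496.7, -181.5) LxS 117.4 11.9 dir 0.17 mean [ 497.3 -181.3] box [359 237  12  45]
handle c (489.8, -111.6) LxS 118.0 14.4 dir 0.087 mean [ 486.6 -112. ] box [335 239   8  46]
(403, 208) [ 632. -285.    5.]
(477, 214.5) [ 615. -482.    5.]
(470.5, 290.5) [ 415. -458.    5.]
(397.5, 284) [ 431. -267.    5.]
(264, 212) [621.  84.   5.]
(371, 206) [ 638. -200.    5.]
(380, 293) [ 408. -221.    5.]
(277, 303) [382.  47.   5.]
```

arm_command(steps=[0, 48, 0, 0, 0, 0, 0.5, 0, 48, 0, 0, 0, 0, 0.5, 0, 48, 0, 0, 0, 0, 0.5, 0, 48, 0, 0, 0, 0, 0.5, 0, 48, 0, 0, 0, 0, 0.5, 0, 48, 0, 0, 0, 0, 0.5, 0, 42, 0, 0, 0, 0, 0.5, 0, 0, 0, 0, 0, 0, 0.5, 0, 0, 0, 0, 0, 0, 0.5, 0, 0, 0, 0, 0, 0, 0.5])

```text
time_s: 29.1
tool_pos: [501.5, -369.3, 306.0]
eef_rot: [-3.141, 0.0, 0.003]
ft_force: [-0.9, 0.4, -0.3]
opening: 65.8
finger_force: 0.0
```

```bash
python3 - <<'E'
import re
s=open("ut.py").read().replace("m[rmax:]=0","m[rmax:]=0;m=cv2.morphologyEx(m,cv2.MORPH_OPEN,np.ones((k,k)))").replace("z=14.","z=14.,k=5")
open("ut.py","w").write(s)
from ut import *
import pickle
utensils(pickle.load(open("w6.pkl","rb")),285)
s=st();c=capture("wrist");pickle.dump(c,open("w7.pkl","wb"))
h=cv2.cvtColor(c["pixels"],cv2.COLOR_RGB2HSV);m=((h[...,1]<45)&(h[...,2]>110)).astype(np.uint8);m[285:]=0
n,l,q,ce=cv2.connectedComponentsWithStats(m);i=1+np.argmax(q[1:,4]);print(q[i],ce[i])
ys,xs=np.where(l==i);hull=cv2.convexHull(np.c_[xs,ys].astype(np.int32));ap=cv2.approxPolyDP(hull,5,True)[:,0];print([(p.tolist(),ray(c,*p,4).round(0)[:2].tolist()) for p in ap])
# dark lane stubs: columns profile along two rows
a=c["pixels"].copy();cv2.imwrite("pics/w7.png",a[...,::-1])
cv2.imwrite("pics/w7w6.png",np.hstack([cv2.resize(a,(400,300)),cv2.resize(pickle.load(open("w6.pkl","rb"))["pixels"],(400,300))])[...,::-1])
E
```

```text
handle c (517.3, 30.7) LxS 108.2 14.1 dir 0.187 mean [519.8  31.1] box [259 137  26  80]
handle c (512.8, -39.6) LxS 108.6 18.6 dir 0.229 mean [514.5 -40.6] box [313 141  26  79]
handle c (494.6, -182.0) LxS 117.5 14.0 dir 0.167 mean [ 496.5 -181.7] box [421 152  15  84]
handle c (488.2, -113.1) LxS 117.4 15.9 dir 0.072 mean [ 488.5 -112.6] box [372 156  13  85]
29.1 [ 501.5 -369.3  306. ] [-3.141e+00  0.000e+00  3.000e-03] 65.79710914409327 0.0 [-0.9  0.4 -0.3] [-0.68  0.12  1.58  0.    1.44  0.89]
[  251    89   162   165 19890] [325.87254902 171.33604827]
[([412, 109], [608.0, -483.0]), ([382, 253], [409.0, -454.0]), ([251, 239], [430.0, -262.0]), ([256, 89], [631.0, -281.0])]
```

```bash
python3 - <<'E'
from h import *
import pickle
c=pickle.load(open("w7.pkl","rb"));h=cv2.cvtColor(c["pixels"],cv2.COLOR_RGB2HSV)
m=((h[...,1]<45)&(h[...,2]>110)).astype(np.uint8)
T=np.array([520,-369.]);yaw=-.11
for it in range(3):
    ex=np.array([np.cos(yaw),np.sin(yaw)]);ey=np.array([-ex[1],ex[0]]);L={}
    for sgn in(-1,1):
        P=[]
        for tx in np.arange(-40,26,3.):
            best=None
            for ty in np.arange(70,125,.25):
                w=T+tx*ex+sgn*ty*ey;u,v=pix(c,[*w,4])
                if m[int(round(v)),int(round(u))]: best=ty
            if best: P.append([tx,sgn*best])
        P=np.array(P);k=np.polyfit(P[:,0],P[:,1],1);L[sgn]=k
    print(yaw,T,L);yaw+=np.mean([L[1][0],L[-1][0]]);T=T+ey*(L[1][1]+L[-1][1])/2
# lane stubs: brightness profile across y at tray x=60 (top z=18), x=-75 (top z=12)
ex=np.array([np.cos(yaw),np.sin(yaw)]);ey=np.array([-ex[1],ex[0]]);g=c["pixels"].mean(2)
for tx,z in((-75,12),(60,18)):
    pr=[np.mean([g[tuple(np.round(pix(c,[*(T+(tx+d)*ex+ty*ey),z])[::-1]).astype(int))] for d in range(-10,11,2)]) for ty in range(-98,99,2)]
    print(tx,[f"{ty}:{int(p)}" for ty,p in zip(range(-98,99,2),pr)])
pr=[(tx,int(np.mean([g[tuple(np.round(pix(c,[*(T+tx*ex+ty*ey),4])[::-1]).astype(int))] for ty in(-67,-20,27,74)]))) for tx in range(-110,112,3)];print(pr)
print(T,yaw)
E
```

```text
-0.11 [ 520. -369.] {-1: array([-5.31714662e-03, -9.67156503e+01]), 1: array([-4.70543949e-05,  9.45336909e+01])}
-0.11268210050818746 [ 519.88023411 -370.0843859 ] {-1: array([-6.72877847e-03, -9.56367401e+01]), 1: array([3.67024280e-03, 9.56448334e+01])}
-0.11421136834180261 [ 519.88068913 -370.08036488] {-1: array([-6.16412573e-03, -9.56546678e+01]), 1: array([4.89365707e-03, 9.56552324e+01])}
-75 ['-98:130', '-96:164', '-94:178', '-92:99', '-90:94', '-88:165', '-86:179', '-84:178', '-82:179', '-80:179', '-78:179', '-76:179', '-74:179', '-72:179', '-70:179', '-68:179', '-66:179', '-64:179', '-62:179', '-60:179', '-58:179', '-56:179', '-54:179', '-52:179', '-50:179', '-48:179', '-46:179', '-44:179', '-42:179', '-40:179', '-38:125', '-36:143', '-34:178', '-32:179', '-30:179', '-28:179', '-26:179', '-24:180', '-22:179', '-20:179', '-18:180', '-16:179', '-14:179', '-12:179', '-10:180', '-8:179', '-6:179', '-4:179', '-2:179', '0:180', '2:146', '4:167', '6:179', '8:179', '10:179', '12:179', '14:179', '16:179', '18:179', '20:179', '22:179', '24:179', '26:179', '28:179', '30:179', '32:179
[... 1562 characters left out ...]
 179), (-59, 179), (-56, 180), (-53, 180), (-50, 169), (-47, 165), (-44, 165), (-41, 165), (-38, 151), (-35, 152), (-32, 142), (-29, 136), (-26, 137), (-23, 137), (-20, 137), (-17, 136), (-14, 137), (-11, 137), (-8, 138), (-5, 138), (-2, 139), (1, 138), (4, 137), (7, 139), (10, 138), (13, 138), (16, 138), (19, 139), (22, 138), (25, 140), (28, 149), (31, 153), (34, 152), (37, 164), (40, 167), (43, 167), (46, 167), (49, 167), (52, 167), (55, 181), (58, 180), (61, 180), (64, 181), (67, 180), (70, 180), (73, 181), (76, 179), (79, 180), (82, 180), (85, 180), (88, 180), (91, 179), (94, 143), (97, 129), (100, 176), (103, 124), (106, 124), (109, 125)]
[ 519.8807213 -370.0800844] -0.11484660267268917
```

The tray is at (519.9, −370.1) with yaw −0.114; the stubs match the stated lanes. Going to the first spatula, with origin at about (494.5, 26.6) and axis direction 0.187.

arm_command(steps=[-1, -49.5, 0, 0, 0, 0, -0.2, -1, -49.5, 0, 0, 0, 0, -0.2, -1, -49.5, 0, 0, 0, 0, -0.2, -1, -49.5, 0, 0, 0, 0, -0.2, -1, -49.5, 0, 0, 0, 0, -0.2, -1, -49.5, 0, 0, 0, 0, -0.2, 0, -49.5, 0, 0, 0, 0, -0.2, 0, -49.5, 0, 0, 0, 0, -0.2, 0, 0, 45, 0, 0, -0.094, -0.2, 0, 0, 45, 0, 0, -0.093, -0.2])

```text
time_s: 30.15
tool_pos: [495.5, 28.6, 217.8]
eef_rot: [3.141, -0.007, 0.198]
ft_force: [0.4, -0.3, -0.8]
opening: 35.3
finger_force: 0.0
```

arm_command(steps=[0, 0, 45, 0, 0, 0, -0.2, 0, 0, 45, 0, 0, 0, -0.2, 0, 0, 45, 0, 0, 0, -0.2, 0, 0, 0, 0, 0, 0, -0.2, 0, 0, 0, 0, 0, 0, -0.2, 0, 0, 0, 0, 0, 0, -0.2])

```text
time_s: 30.75
tool_pos: [496.9, 25.5, 84.3]
eef_rot: [3.141, -0.005, 0.189]
ft_force: [-0.1, -0.2, 0.4]
opening: 35.1
finger_force: 0.0
```

```bash
python3 - <<'E'
from ut import *
st();c=capture("wrist");utensils(c,300,14,9)
E
```

```text
30.75 [496.9  25.5  84.3] [ 3.141 -0.005  0.189] 35.129195158272914 0.0 [-0.1 -0.2  0.4] [0.   0.03 2.1  0.   1.01 1.38]
handle c (517.4, 31.8) LxS 107.3 12.6 dir 0.193 mean [520.5  32.2] box [313 135  18 143]
handle c (512.9, -39.1) LxS 107.1 17.1 dir 0.24 mean [513.5 -39.7] box [401 161  25 137]
```

arm_command(steps=[-1, -1.5, 40, 0, 0, 0, -0.2, 0, 0, 35, 0, 0, 0, -0.2, 0, 0, 18, 0, 0, 0, -0.2, 0, 0, 0, 0, 0, 0, -0.2, 0, 0, 0, 0, 0, 0, -0.2, 0, 0, 0, 0, 0, 0, -0.2])

```text
time_s: 31.4
tool_pos: [495.9, 26.2, -9.3]
eef_rot: [3.141, -0.005, 0.188]
ft_force: [-0.1, 0.3, -0.3]
opening: 35.1
finger_force: 0.0
```

arm_command(steps=[0, 0, 5, 0, 0, 0, -0.2, 0, 0, 5, 0, 0, 0, -0.2, 0, 0, 5, 0, 0, 0, -0.2, 0, 0, 5, 0, 0, 0, -0.2, 0, 0, 0, 0, 0, 0, -0.2, 0, 0, 0, 0, 0, 0, -0.2])

```text
time_s: 32.0
tool_pos: [492.8, 26.2, -32.2]
eef_rot: [-3.141, 0.001, 0.188]
ft_force: [-0.4, 0.8, -0.1]
opening: 35.4
finger_force: 0.0
```

arm_command(steps=[0, 0, 0, 0, 0, 0, -0.2, 0, 0, 2, 0, 0, 0, -0.2, 0, 0, 0, 0, 0, 0, -0.2, 0, 0, 0, 0, 0, 0, -0.2])

```text
time_s: 32.4
tool_pos: [493.2, 26.2, -33.8]
eef_rot: [-3.142, 0.0, 0.188]
ft_force: [0.1, 0.3, -0.9]
opening: 35.8
finger_force: 0.0
```

arm_command(steps=[0, 0, 1.5, 0, 0, 0, -0.2, 0, 0, 0, 0, 0, 0, -0.2, 0, 0, 0, 0, 0, 0, -0.2])

```text
time_s: 32.7
tool_pos: [493.5, 26.2, -34.1]
eef_rot: [3.142, 0.0, 0.188]
ft_force: [-4.2, -0.1, 10.2]
opening: 35.3
finger_force: 5.1
```

Contact at stated −34 (the board is at 4), so the offset is 38 mm. Backing off 2 mm and gripping.

arm_command(steps=[0, 0, -3, 0, 0, 0, -0.2, 0, 0, 0, 0, 0, 0, -1, 0, 0, 0, 0, 0, 0, -1, 0, 0, 0, 0, 0, 0, -1, 0, 0, 0, 0, 0, 0, -1, 0, 0, 0, 0, 0, 0, -1, 0, 0, 0, 0, 0, 0, -1, 0, 0, 0, 0, 0, 0, -1], force=25)

```text
time_s: 33.5
tool_pos: [493.1, 26.2, -32.4]
eef_rot: [-3.142, 0.0, 0.188]
ft_force: [0.3, -0.0, -0.7]
opening: 13.1
finger_force: 25.0
```

arm_command(steps=[0, 0, -15, 0, 0, 0, -1, 0, 0, -35, 0, 0, 0, -1, 0, 0, -45, 0, 0, 0, -1, 0, 0, -45, 0, 0, 0, -1, 0, 0, -20, 0, 0, 0, -1, 0, 0, 0, 0, 0, 0, -1, 0, 0, 0, 0, 0, 0, -1])

```text
time_s: 34.2
tool_pos: [493.0, 26.2, 127.2]
eef_rot: [-3.142, -0.0, 0.188]
ft_force: [-0.8, -0.6, -1.6]
opening: 12.4
finger_force: 25.0
```

Held. Carrying it to lane wide1 and turning it half round.

arm_command(steps=[-6.8, 45.8, 0, 0, 0, 0, -1, -6.8, 45.8, 0, 0, 0, 0, -1, -6.8, 45.8, 0, 0, 0, 0, -1, -6.8, 45.8, 0, 0, 0, 0, -1, -6.8, 45.8, 0, 0, 0, 0, -1, -6.8, 45.8, 0, 0, 0, 0, -1, -6.8, 45.8, 0, 0, 0, 0, -1, -6.8, 45.8, 0, 0, 0, 0, -1, -6.8, 45.8, 0, 0, 0, 0, -1, -6.8, 45.8, 0, 0, 0, 0, -1])

```text
time_s: 35.2
tool_pos: [510.0, -436.9, 123.6]
eef_rot: [-3.137, 0.003, 0.187]
ft_force: [1.1, -0.4, -0.2]
opening: 12.0
finger_force: 25.0
```

arm_command(steps=[0, 0, 0, 0, 0, -0.142, -1, 0, 0, 0, 0, 0, -0.142, -1, 0, 0, 0, 0, 0, -0.142, -1, 0, 0, 0, 0, 0, -0.142, -1, 0, 0, 0, 0, 0, -0.142, -1, 0, 0, 0, 0, 0, -0.142, -1, 0, 0, 0, 0, 0, -0.142, -1, 0, 0, 0, 0, 0, -0.142, -1, 0, 0, 0, 0, 0, -0.142, -1, 0, 0, 0, 0, 0, -0.142, -1])

```text
time_s: 36.2
tool_pos: [510.2, -434.9, 123.5]
eef_rot: [-3.137, -0.004, 1.614]
ft_force: [0.4, -0.1, -0.9]
opening: 12.7
finger_force: 25.0
```

arm_command(steps=[0, 0, 0, 0, 0, -0.142, -1, 0, 0, 0, 0, 0, -0.142, -1, 0, 0, 0, 0, 0, -0.142, -1, 0, 0, 0, 0, 0, -0.142, -1, 0, 0, 0, 0, 0, -0.142, -1, 0, 0, 0, 0, 0, -0.142, -1, 0, 0, 0, 0, 0, -0.142, -1, 0, 0, 0, 0, 0, -0.142, -1, 0, 0, 0, 0, 0, -0.142, -1, 0, 0, 0, 0, 0, -0.142, -1])

```text
time_s: 37.2
tool_pos: [510.2, -434.9, 123.5]
eef_rot: [3.138, -0.005, 3.034]
ft_force: [-0.0, 0.3, -0.5]
opening: 12.6
finger_force: 25.0
```

arm_command(steps=[0, 0, 0, 0, 0, 0, -1, 0, 0, 0, 0, 0, 0, -1, 0, 0, 0, 0, 0, 0, -1])

```text
time_s: 37.5
tool_pos: [511.3, -435.9, 126.1]
eef_rot: [3.14, -0.002, 3.025]
ft_force: [0.3, 0.4, 0.3]
opening: 12.3
finger_force: 25.0
```

arm_command(steps=[-1, -1, 40, 0, 0, 0, -1, 0, 0, 40, 0, 0, 0, -1, 0, 0, 30, 0, 0, 0, -1, 0, 0, 15, 0, 0, 0, -1, 0, 0, 10, 0, 0, 0, -1, 0, 0, 0, 0, 0, 0, -1, 0, 0, 0, 0, 0, 0, -1, 0, 0, 0, 0, 0, 0, -1])

```text
time_s: 38.3
tool_pos: [514.2, -438.8, -5.1]
eef_rot: [-3.139, 0.003, 3.028]
ft_force: [0.3, 0.6, -0.4]
opening: 12.6
finger_force: 25.0
```

arm_command(steps=[0, 0, 8, 0, 0, 0, -1, 0, 0, 8, 0, 0, 0, -1, 0, 0, 6, 0, 0, 0, -1, 0, 0, 0, 0, 0, 0, -1, 0, 0, 0, 0, 0, 0, -1])

```text
time_s: 38.8
tool_pos: [512.4, -437.2, -30.0]
eef_rot: [3.141, -0.001, 3.028]
ft_force: [-0.1, 0.6, -0.4]
opening: 12.9
finger_force: 25.0
```

arm_command(steps=[0, 0, 2, 0, 0, 0, -1, 0, 0, 0, 0, 0, 0, -1, 0, 0, 0, 0, 0, 0, -0.5, 0, 0, 0, 0, 0, 0, -0.5, 0, 0, 0, 0, 0, 0, -0.5, 0, 0, 0, 0, 0, 0, -0.5])

```text
time_s: 39.4
tool_pos: [512.9, -437.7, -31.1]
eef_rot: [-3.141, 0.0, 3.028]
ft_force: [0.2, 0.2, 0.4]
opening: 22.4
finger_force: 0.0
```

arm_command(steps=[0, 0, -20, 0, 0, 0, -0.5, 0, 0, -40, 0, 0, 0, -0.5, 0, 0, -45, 0, 0, 0, -0.5, 0, 0, -45, 0, 0, 0, -0.5, 0, 0, -45, 0, 0, 0, -0.5, 0, 0, -45, 0, 0, 0, -0.5, 0, 0, -45, 0, 0, 0, -0.5, 0, 0, -45, 0, 0, 0, -0.5, 0, 0, 0, 0, 0, 0, -0.5, 0, 0, 0, 0, 0, 0, -0.5])

```text
time_s: 40.4
tool_pos: [513.5, -438.2, 301.0]
eef_rot: [-3.139, 0.003, 3.028]
ft_force: [0.6, -0.3, -0.4]
opening: 21.9
finger_force: 0.0
```

```bash
cat > tr.py <<'E'
from ut import *
T=np.array([519.9,-370.1]);yw=-.114
ex=np.array([np.cos(yw),np.sin(yw)]);ey=np.array([-ex[1],ex[0]])
def tray(c,rmax=280,z=14,k=5,vmax=48):
    """dark handles, in tray coordinates"""
    for cx,cy,L,S,a in utensils(c,rmax,z,k):
        d=np.array([cx,cy])-T;print("   tray xy",round(d@ex,1),round(d@ey,1),"ang",round(a-yw,3))
E
python3 - <<'E'
from tr import *
st();c=capture("wrist");import pickle;pickle.dump(c,open("w8.pkl","wb"));tray(c)
c=capture("top");pickle.dump(c,open("t8.pkl","wb"));print("top");tray(c,310,14,1)
E
```

```text
40.4 [ 513.5 -438.2  301. ] [-3.139e+00  3.000e-03  3.028e+00] 21.917213659520307 0.0 [ 0.6 -0.3 -0.4] [-0.74  0.22  1.48 -0.    1.44 -2.2 ]
handle c (487.2, -115.9) LxS 119.5 23.0 dir 0.085 mean [ 485.3 -116.1] box [560  95  19  96]
handle c (493.3, -186.4) LxS 118.8 15.0 dir 0.166 mean [ 491.  -186.7] box [503 109  22  90]
handle c (511.9, -47.4) LxS 109.8 22.4 dir 0.194 mean [508.6 -46.3] box [609 115  23  82]
handle c (492.8, -426.4) LxS 107.8 12.5 dir -0.181 mean [ 491.2 -426.1] box [326 134  14  82]
   tray xy -61.4 248.8 ang 0.199
   tray xy -47.4 179.5 ang 0.28
   tray xy -44.6 319.7 ang 0.308
   tray xy -20.5 -59.0 ang -0.067
top
handle c (592.8, 202.8) LxS 86.3 19.8 dir 0.093 mean [592.3 203. ] box [214 206   9  33]
handle c (514.2, -39.1) LxS 107.3 14.9 dir 0.232 mean [512.4 -40.2] box [305 232  13  41]
handle c (496.4, -181.3) LxS 117.9 12.4 dir 0.17 mean [ 496.  -181.3] box [359 237  13  45]
handle c (489.7, -111.9) LxS 117.8 14.3 dir 0.08 mean [ 486.8 -111.9] box [335 239   8  46]
handle c (496.5, -423.3) LxS 107.2 11.7 dir -0.182 mean [ 496.5 -423.3] box [453 239  10  41]
handle c (415.6, -860.8) LxS 132.4 14.4 dir -0.675 mean [ 415.2 -859.5] box [610 269  30  41]
   tray xy 7.2 577.5 ang 0.207
   tray xy -43.3 328.2 ang 0.346
   tray xy -44.8 184.9 ang 0.284
   tray xy -59.4 253.1 ang 0.194
   tray xy -17.2 -55.5 ang -0.068
   tray xy -47.8 -499.3 ang -0.561
```

The first spatula reads about 10 mm off the lane centre with 0.07 rad skew. I'll look again from a squared-up wrist pose before mending it.

arm_command(steps=[17, 35, 0, 0, 0, 0.143, -0.2, 0, 0, 0, 0, 0, 0.143, -0.2, 0, 0, 0, 0, 0, 0.143, -0.2, 0, 0, 0, 0, 0, 0.143, -0.2, 0, 0, 0, 0, 0, 0.143, -0.2, 0, 0, 0, 0, 0, 0.143, -0.2, 0, 0, 0, 0, 0, 0.143, -0.2, 0, 0, 0, 0, 0, 0.143, -0.2, 0, 0, 0, 0, 0, 0.143, -0.2, 0, 0, 0, 0, 0, 0.143, -0.2])

```text
time_s: 41.5
tool_pos: [498.8, -399.9, 295.3]
eef_rot: [-3.138, -0.004, 1.592]
ft_force: [-0.1, -0.3, 0.5]
opening: 35.5
finger_force: 0.0
```

arm_command(steps=[0, 0, 0, 0, 0, 0.143, -0.2, 0, 0, 0, 0, 0, 0.143, -0.2, 0, 0, 0, 0, 0, 0.143, -0.2, 0, 0, 0, 0, 0, 0.143, -0.2, 0, 0, 0, 0, 0, 0.143, -0.2, 0, 0, 0, 0, 0, 0.143, -0.2, 0, 0, 0, 0, 0, 0.143, -0.2, 0, 0, 0, 0, 0, 0.143, -0.2, 0, 0, 0, 0, 0, 0.143, -0.2, 0, 0, 0, 0, 0, 0.143, -0.2])

```text
time_s: 42.5
tool_pos: [498.8, -399.9, 295.3]
eef_rot: [-3.137, 0.003, 0.162]
ft_force: [0.4, 0.2, -0.8]
opening: 35.0
finger_force: 0.0
```

arm_command(steps=[0, 0, 0, 0, 0, 0.141, -0.2, 0, 0, 0, 0, 0, 0.141, -0.2, 0, 0, 0, 0, 0, 0, -0.2, 0, 0, 0, 0, 0, 0, -0.2, 0, 0, 0, 0, 0, 0, -0.2, 0, 0, 0, 0, 0, 0, -0.2])

```text
time_s: 43.1
tool_pos: [499.8, -400.7, 298.2]
eef_rot: [-3.141, 0.001, -0.113]
ft_force: [0.9, 0.5, -0.9]
opening: 35.3
finger_force: 0.0
```

```bash
python3 - <<'E'
from tr import *
st();c=capture("wrist");import pickle;pickle.dump(c,open("w9.pkl","wb"));tray(c)
# blade/stub profile across lane wide1 (floor plane) for several tray x
g=c["pixels"].astype(int)
for tx in(20,30,45,60,75,85,92):
    print(tx,[int(g[tuple(np.round(pix(c,[*(T+tx*ex+ty*ey),6])[::-1]).astype(int))].mean()) for ty in range(-98,-28,2)])
E
```

```text
43.1 [ 499.8 -400.7  298.2] [-3.141e+00  1.000e-03 -1.130e-01] 35.3047512249363 0.0 [ 0.9  0.5 -0.9] [-0.71  0.16  1.55 -0.    1.43  0.97]
handle c (494.3, -426.2) LxS 107.6 12.7 dir -0.183 mean [ 496.3 -426.6] box [337 153  15  80]
handle c (494.2, -186.5) LxS 119.0 15.7 dir 0.159 mean [ 496. -186.] box [149 171  41  83]
handle c (513.5, -44.9) LxS 108.6 18.8 dir 0.206 mean [514.8 -45. ] box [ 41 173  48  75]
handle c (488.5, -116.1) LxS 119.3 22.2 dir 0.003 mean [ 490.4 -116. ] box [102 180  38  84]
   tray xy -19.0 -58.7 ang -0.069
   tray xy -46.4 179.5 ang 0.273
   tray xy -43.4 322.4 ang 0.32
   tray xy -60.1 248.8 ang 0.117
20 [147, 148, 191, 192, 193, 191, 192, 192, 134, 131, 131, 130, 131, 131, 131, 38, 11, 13, 9, 11, 11, 8, 130, 130, 132, 132, 132, 132, 131, 132, 131, 134, 134, 132, 132]
30 [141, 154, 191, 191, 192, 191, 192, 191, 192, 134, 131, 130, 131, 131, 133, 13, 9, 25, 25, 25, 7, 53, 181, 193, 192, 193, 192, 191, 190, 193, 178, 180, 180, 179, 136]
45 [153, 189, 159, 104, 130, 192, 192, 179, 173, 177, 177, 176, 178, 174, 177, 184, 187, 183, 186, 178, 184, 119, 177, 175, 177, 176, 179, 178, 115, 191, 192, 132, 191, 193, 192]
60 [138, 193, 126, 59, 131, 189, 158, 183, 175, 179, 175, 176, 173, 175, 177, 177, 177, 177, 178, 175, 177, 179, 178, 178, 175, 176, 180, 133, 179, 192, 192, 149, 191, 190, 191]
75 [146, 189, 193, 88, 130, 191, 126, 180, 178, 180, 178, 176, 178, 179, 180, 179, 177, 176, 177, 174, 176, 180, 175, 178, 174, 180, 177, 189, 191, 191, 190, 190, 192, 192, 192]
85 [173, 189, 136, 58, 188, 191, 183, 178, 181, 179, 177, 176, 178, 178, 179, 180, 179, 180, 177, 178, 177, 180, 178, 180, 179, 180, 180, 188, 192, 192, 192, 132, 189, 191, 191]
92 [129, 190, 190, 56, 130, 189, 189, 191, 191, 190, 191, 190, 190, 191, 191, 192, 192, 190, 190, 189, 191, 192, 192, 192, 190, 181, 179, 190, 189, 191, 190, 188, 191, 192, 193]
```

The blade lies between the stubs: edges at −86 and −44, lane −92 to −42. The tip is about 1 mm and the grip point about 7 mm off centre, both within 14 mm. A knock probably happened after release, so I'll accept it and recheck at the end. Now the second spatula.

arm_command(steps=[0, 0, 0, 0, 0, -0.114, -0.2, 0, 0, 0, 0, 0, -0.114, -0.2, 8.8, -43.5, 0, 0, 0, -0.115, -0.2, 8.8, -43.5, 0, 0, 0, 0, -0.2, 8.8, -43.5, 0, 0, 0, 0, -0.2, 8.8, -43.5, 0, 0, 0, 0, -0.2, 8.8, -43.5, 0, 0, 0, 0, -0.2, 8.8, -43.5, 0, 0, 0, 0, -0.2, 8.8, -43.5, 0, 0, 0, 0, -0.2, 8.8, -43.5, 0, 0, 0, 0, -0.2])

```text
time_s: 44.15
tool_pos: [494.4, -44.4, 299.1]
eef_rot: [3.141, -0.001, 0.229]
ft_force: [0.5, -0.4, 0.9]
opening: 35.5
finger_force: 0.0
```

arm_command(steps=[0, 0, 45, 0, 0, 0, -0.2, 0, 0, 45, 0, 0, 0, -0.2, 0, 0, 45, 0, 0, 0, -0.2, 0, 0, 45, 0, 0, 0, -0.2, 0, 0, 35, 0, 0, 0, -0.2, 0, 0, 0, 0, 0, 0, -0.2, 0, 0, 0, 0, 0, 0, -0.2, 0, 0, 0, 0, 0, 0, -0.2, 0, 0, 0, 0, 0, 0, -0.2])

```text
time_s: 45.05
tool_pos: [497.1, -46.5, 86.6]
eef_rot: [3.14, -0.005, 0.229]
ft_force: [-0.8, -0.2, -0.5]
opening: 35.2
finger_force: 0.0
```

```bash
python3 - <<'E'
from ut import *
st();c=capture("wrist");utensils(c,300,14,9)
E
```

```text
45.05 [497.1 -46.5  86.6] [ 3.14  -0.005  0.229] 35.246155574774924 0.0 [-0.8 -0.2 -0.5] [-0.14  0.03  2.09  0.    1.01  1.2 ]
handle c (509.5, -41.0) LxS 100.1 15.5 dir 0.244 mean [510.4 -41.3] box [311 152  22 130]
```

arm_command(steps=[-3.5, -0.7, 40, 0, 0, -0.01, -0.2, 0, 0, 35, 0, 0, 0, -0.2, 0, 0, 20, 0, 0, 0, -0.2, 0, 0, 10, 0, 0, 0, -0.2, 0, 0, 6, 0, 0, 0, -0.2, 0, 0, 4, 0, 0, 0, -0.2, 0, 0, 0, 0, 0, 0, -0.2, 0, 0, 0, 0, 0, 0, -0.2])

```text
time_s: 45.9
tool_pos: [492.2, -46.4, -30.3]
eef_rot: [3.141, -0.002, 0.239]
ft_force: [-0.4, 0.1, 0.4]
opening: 35.5
finger_force: 0.0
```

arm_command(steps=[0, 0, 0, 0, 0, 0, -1, 0, 0, 0, 0, 0, 0, -1, 0, 0, 0, 0, 0, 0, -1, 0, 0, 0, 0, 0, 0, -1, 0, 0, 0, 0, 0, 0, -1, 0, 0, 0, 0, 0, 0, -1, 0, 0, 0, 0, 0, 0, -1], force=30)

```text
time_s: 46.6
tool_pos: [491.4, -46.2, -30.9]
eef_rot: [3.141, -0.0, 0.239]
ft_force: [-1.3, 1.1, 6.0]
opening: 12.4
finger_force: 29.9
```

arm_command(steps=[0, 0, -15, 0, 0, 0, -1, 0, 0, -35, 0, 0, 0, -1, 0, 0, -45, 0, 0, 0, -1, 0, 0, -45, 0, 0, 0, -1, 0, 0, -20, 0, 0, 0, -1, 0, 0, 0, 0, 0, 0, -1, 0, 0, 0, 0, 0, 0, -1])

```text
time_s: 47.3
tool_pos: [490.5, -46.1, 127.8]
eef_rot: [-3.141, 0.001, 0.239]
ft_force: [0.3, 0.7, -0.7]
opening: 12.1
finger_force: 29.9
```

arm_command(steps=[-5.5, 42.4, 0, 0, 0, 0, -1, -5.5, 42.4, 0, 0, 0, 0, -1, -5.5, 42.4, 0, 0, 0, 0, -1, -5.5, 42.4, 0, 0, 0, 0, -1, -5.5, 42.4, 0, 0, 0, 0, -1, -5.5, 42.4, 0, 0, 0, 0, -1, -5.5, 42.4, 0, 0, 0, 0, -1])

```text
time_s: 48.0
tool_pos: [521.9, -344.1, 124.6]
eef_rot: [-3.137, 0.004, 0.239]
ft_force: [-0.0, 0.2, -0.9]
opening: 12.2
finger_force: 29.9
```

arm_command(steps=[0, 0, 0, 0, 0, -0.1395, -1, 0, 0, 0, 0, 0, -0.1395, -1, 0, 0, 0, 0, 0, -0.1395, -1, 0, 0, 0, 0, 0, -0.1395, -1, 0, 0, 0, 0, 0, -0.1395, -1, 0, 0, 0, 0, 0, -0.1395, -1, 0, 0, 0, 0, 0, -0.1395, -1, 0, 0, 0, 0, 0, -0.1395, -1, 0, 0, 0, 0, 0, -0.1395, -1, 0, 0, 0, 0, 0, -0.1395, -1])

```text
time_s: 49.0
tool_pos: [521.8, -342.3, 124.5]
eef_rot: [-3.137, -0.004, 1.64]
ft_force: [0.5, -0.2, -0.9]
opening: 12.5
finger_force: 29.9
```

arm_command(steps=[0, 0, 0, 0, 0, -0.1395, -1, 0, 0, 0, 0, 0, -0.1395, -1, 0, 0, 0, 0, 0, -0.1395, -1, 0, 0, 0, 0, 0, -0.1395, -1, 0, 0, 0, 0, 0, -0.1395, -1, 0, 0, 0, 0, 0, -0.1395, -1, 0, 0, 0, 0, 0, -0.1395, -1, 0, 0, 0, 0, 0, -0.1395, -1, 0, 0, 0, 0, 0, -0.1395, -1, 0, 0, 0, 0, 0, -0.1395, -1])

```text
time_s: 50.0
tool_pos: [521.9, -342.3, 124.5]
eef_rot: [3.139, -0.006, 3.035]
ft_force: [0.4, -0.3, -0.7]
opening: 12.3
finger_force: 29.9
```

arm_command(steps=[0, 0, 0, 0, 0, 0, -1, 0, 0, 0, 0, 0, 0, -1, 0, 0, 0, 0, 0, 0, -1, 0, 0, 0, 0, 0, 0, -1])

```text
time_s: 50.4
tool_pos: [523.6, -343.5, 128.0]
eef_rot: [3.141, -0.001, 3.027]
ft_force: [-0.6, 0.4, -0.1]
opening: 12.8
finger_force: 29.9
```

```bash
python3 - <<'E'
from tr import *
import pickle
s=st();d=np.array(s["tool_pos"][:2])-T;print("tool tray",d@ex,d@ey)
c=capture("wrist");pickle.dump(c,open("w10.pkl","wb"))
g=c["pixels"].max(2)
# handle tail seen ahead of fingers: dark run per row around TCP column
for tx in(30,40,50,60,70,78):   # tool x ; handle top 10 mm above underside
    z=s["tool_pos"][2]+38-2+9;r=R.from_euler("xyz",s["eef_rot"]).as_matrix()
    o=[]
    for ty in np.arange(-20,20.1,.5):
        p=np.array(s["tool_pos"])+r@[tx,ty,0];p[2]=z;u,v=pix(c,p);o.append(g[int(round(v)),int(round(u))]<48)
    i=np.where(o)[0];print(tx,len(i)*.5,-20+.5*i.mean() if len(i) else None)
# spatula 1 again
h=(g<48)
c2=capture("top");tray(c2,310,14,1)
E
```

```text
50.4 [ 523.6 -343.5  128. ] [ 3.141e+00 -1.000e-03  3.027e+00] 12.83626319925272 29.919493496418 [-0.6  0.4 -0.1] [-0.62  0.23  1.79 -0.    1.13 -2.08]
tool tray 0.6325891927775524 26.848991683712228
30 12.5 0.5
40 12.5 0.5
50 12.5 0.5
60 13.0 0.75
70 12.5 1.0
78 0.0 None
handle c (653.3, -464.3) LxS 110.3 24.6 dir -0.659 mean [ 652.4 -464.8] box [459 185  27  33]
handle c (635.5, -510.3) LxS 113.7 9.3 dir -0.641 mean [ 632.6 -508.8] box [476 189  26  36]
handle c (592.8, 202.8) LxS 86.3 19.8 dir 0.093 mean [592.3 203. ] box [214 206   9  33]
handle c (495.8, -181.7) LxS 119.1 12.5 dir 0.162 mean [ 495.3 -181.5] box [359 237  13  46]
handle c (489.7, -111.9) LxS 117.8 14.3 dir 0.08 mean [ 487.2 -111.8] box [335 239   8  46]
handle c (447.3, -555.2) LxS 93.3 9.0 dir -0.448 mean [ 447.5 -554.8] box [501 262  16  33]
   tray xy 143.2 -78.4 ang -0.545
   tray xy 130.7 -126.1 ang -0.527
   tray xy 7.2 577.5 ang 0.207
   tray xy -45.3 184.4 ang 0.276
   tray xy -59.4 253.1 ang 0.194
   tray xy -51.1 -192.2 ang -0.334
```

It is held straight and centred (within 0.5 mm), with the tool at lane coordinates (0.6, 26.8). Lowering.

arm_command(steps=[0, 0, 40, 0, 0, 0, -1, 0, 0, 40, 0, 0, 0, -1, 0, 0, 30, 0, 0, 0, -1, 0, 0, 15, 0, 0, 0, -1, 0, 0, 10, 0, 0, 0, -1, 0, 0, 0, 0, 0, 0, -1, 0, 0, 0, 0, 0, 0, -1, 0, 0, 0, 0, 0, 0, -1])

```text
time_s: 51.3
tool_pos: [525.4, -344.8, -4.3]
eef_rot: [-3.14, 0.003, 3.029]
ft_force: [0.7, 1.4, -0.5]
opening: 12.2
finger_force: 29.9
```

arm_command(steps=[0, 0, 8, 0, 0, 0, -1, 0, 0, 8, 0, 0, 0, -1, 0, 0, 6, 0, 0, 0, -1, 0, 0, 0, 0, 0, 0, -1, 0, 0, 0, 0, 0, 0, -1])

```text
time_s: 51.8
tool_pos: [523.5, -343.4, -28.9]
eef_rot: [3.141, -0.001, 3.029]
ft_force: [0.6, -0.0, -0.3]
opening: 12.8
finger_force: 29.9
```

arm_command(steps=[0, 0, 1.5, 0, 0, 0, -1, 0, 0, 0, 0, 0, 0, -1, 0, 0, 0, 0, 0, 0, -0.5, 0, 0, 0, 0, 0, 0, -0.5, 0, 0, 0, 0, 0, 0, -0.5, 0, 0, 0, 0, 0, 0, -0.5])

```text
time_s: 52.4
tool_pos: [524.0, -343.8, -29.6]
eef_rot: [-3.141, 0.0, 3.029]
ft_force: [-0.6, 0.1, 0.2]
opening: 21.9
finger_force: 0.0
```

arm_command(steps=[0, 0, -20, 0, 0, 0, -0.5, 0, 0, -40, 0, 0, 0, -0.5, 0, 0, -45, 0, 0, 0, -0.5, 0, 0, -45, 0, 0, 0, -0.5, 0, 0, -45, 0, 0, 0, -0.5, 0, 0, -45, 0, 0, 0, -0.5, 0, 0, -45, 0, 0, 0, -0.5, 0, 0, -45, 0, 0, 0, -0.5, 0, 0, 0, 0, 0, 0, -0.5, 0, 0, 0, 0, 0, 0, -0.5])

```text
time_s: 53.4
tool_pos: [524.6, -344.2, 302.3]
eef_rot: [-3.14, 0.003, 3.029]
ft_force: [-1.1, 0.3, -1.2]
opening: 22.0
finger_force: 0.0
```

```bash
python3 - <<'E'
from tr import *
st();c=capture("wrist");tray(c)
E
```

```text
53.4 [ 524.6 -344.2  302.3] [-3.140e+00  3.000e-03  3.029e+00] 22.02859289293503 0.0 [-1.1  0.3 -1.2] [-0.62  0.13  1.58 -0.    1.43 -2.08]
handle c (486.7, -116.3) LxS 117.9 18.9 dir 0.024 mean [ 484.3 -115.6] box [488  96  16  93]
handle c (493.7, -185.2) LxS 117.9 14.4 dir 0.168 mean [ 491.9 -185.5] box [430 110  25  89]
handle c (500.4, -340.8) LxS 107.2 11.9 dir -0.131 mean [ 499.3 -340.7] box [321 132  10  82]
handle c (492.9, -425.0) LxS 106.8 12.0 dir -0.17 mean [ 490.4 -424.9] box [258 134  10  81]
   tray xy -61.8 248.3 ang 0.138
   tray xy -47.1 180.8 ang 0.282
   tray xy -22.7 26.9 ang -0.017
   tray xy -20.6 -57.6 ang -0.056
```

Spatula 2 is well placed (y 26.9, skew −0.017). Next the spoon at (514.5, −178.5), direction 0.167, keeping the half-turned wrist.

arm_command(steps=[0, 0, 0, 0, 0, -0.14, -0.2, 0, 0, 0, 0, 0, -0.14, -0.2, -4.7, 41, 0, 0, 0, 0, -0.2, -4.7, 41, 0, 0, 0, 0, -0.2, -4.6, 41, 0, 0, 0, 0, -0.2, -4.6, 41, 0, 0, 0, 0, -0.2, 0, 0, 43, 0, 0, 0, -0.2, 0, 0, 43, 0, 0, 0, -0.2, 0, 0, 43, 0, 0, 0, -0.2, 0, 0, 43, 0, 0, 0, -0.2])

```text
time_s: 54.45
tool_pos: [512.7, -177.7, 124.0]
eef_rot: [3.139, -0.004, -2.974]
ft_force: [0.5, -0.4, -0.1]
opening: 35.0
finger_force: 0.0
```

arm_command(steps=[0, 0, 43, 0, 0, 0, -0.2, 0, 0, 0, 0, 0, 0, -0.2, 0, 0, 0, 0, 0, 0, -0.2, 0, 0, 0, 0, 0, 0, -0.2, 0, 0, 0, 0, 0, 0, -0.2])

```text
time_s: 54.95
tool_pos: [517.0, -179.7, 88.0]
eef_rot: [-3.139, 0.004, -2.974]
ft_force: [0.0, -0.5, -0.3]
opening: 35.0
finger_force: 0.0
```

```bash
cat >> tr.py <<'E'
def line(c,s,zt=14,rng=(28,40,50,60,70,80,90)):
    """lateral offset (tool y) of the dark handle at several tool x, top at height zt"""
    r=R.from_euler("xyz",s["eef_rot"]).as_matrix();g=c["pixels"].max(2)
    for tx in rng:
        o=[]
        for ty in np.arange(-25,25.1,.5):
            p=np.array(s["tool_pos"])+r@[tx,ty,0];p[2]=zt;u,v=pix(c,p);o.append(0<=v<480 and g[int(round(v)),int(round(u))]<48)
        i=np.where(o)[0];print(tx,len(i)*.5,round(-25+.5*np.median(i),1) if len(i) else None)
E
python3 - <<'E'
from tr import *
s=st();c=capture("wrist");line(c,s);utensils(c,300,14,9)
E
```

```text
54.95 [ 517.  -179.7   88. ] [-3.139  0.004 -2.974] 35.04756742830396 0.0 [ 0.  -0.5 -0.3] [-0.38  0.12  1.99 -0.    1.02 -2.12]
28 17.5 1.0
40 16.5 1.0
50 17.0 0.2
60 16.5 0.5
70 14.0 1.2
80 13.5 1.5
90 0.0 None
handle c (492.0, -415.4) LxS 105.2 10.6 dir -0.105 mean [ 480.6 -415.5] box [  0  75  17 145]
handle c (500.1, -338.1) LxS 108.4 14.7 dir -0.129 mean [ 497.  -337.7] box [100 107  36 142]
handle c (493.4, -183.5) LxS 117.4 12.6 dir 0.169 mean [ 491.6 -183.6] box [316 125  18 155]
handle c (486.8, -115.7) LxS 117.9 17.0 dir 0.068 mean [ 486.8 -114.4] box [396 133  44 152]
```

arm_command(steps=[0, 0.5, 40, 0, 0, 0, -0.2, 0, 0, 35, 0, 0, 0, -0.2, 0, 0, 20, 0, 0, 0, -0.2, 0, 0, 10, 0, 0, 0, -0.2, 0, 0, 7, 0, 0, 0, -0.2, 0, 0, 4, 0, 0, 0, -0.2, 0, 0, 0, 0, 0, 0, -0.2, 0, 0, 0, 0, 0, 0, -0.2])

```text
time_s: 55.8
tool_pos: [515.9, -178.8, -29.7]
eef_rot: [-3.141, 0.002, -2.974]
ft_force: [0.1, 0.9, -0.1]
opening: 35.2
finger_force: 0.0
```

arm_command(steps=[0, 0, 0, 0, 0, 0, -1, 0, 0, 0, 0, 0, 0, -1, 0, 0, 0, 0, 0, 0, -1, 0, 0, 0, 0, 0, 0, -1, 0, 0, 0, 0, 0, 0, -1, 0, 0, 0, 0, 0, 0, -1, 0, 0, 0, 0, 0, 0, -1], force=30)

```text
time_s: 56.5
tool_pos: [515.1, -178.5, -30.4]
eef_rot: [-3.141, 0.0, -2.974]
ft_force: [0.3, -0.3, 3.5]
opening: 12.2
finger_force: 30.0
```

arm_command(steps=[0, 0, -15, 0, 0, 0, -1, 0, 0, -35, 0, 0, 0, -1, 0, 0, -45, 0, 0, 0, -1, 0, 0, 0, 0, 0, 0, -1, 0, 0, 0, 0, 0, 0, -1, 0, 0, 0, 0, 0, 0, -1])

```text
time_s: 57.1
tool_pos: [513.7, -177.9, 63.3]
eef_rot: [3.141, -0.002, -2.974]
ft_force: [0.2, -0.2, -0.1]
opening: 12.5
finger_force: 30.0
```

arm_command(steps=[0, 0, 0, 0, 0, 0.14, -1, 0, 0, 0, 0, 0, 0.141, -1, -9.3, -38.7, 0, 0, 0, 0, -1, -9.3, -38.7, 0, 0, 0, 0, -1, -9.2, -38.6, 0, 0, 0, 0, -1, 0, 0, 0, 0, 0, 0, -1, 0, 0, 0, 0, 0, 0, -1, 0, 0, 0, 0, 0, 0, -1, 0, 0, 0, 0, 0, 0, -1])

```text
time_s: 58.0
tool_pos: [528.5, -295.2, 63.3]
eef_rot: [3.14, -0.002, 3.029]
ft_force: [0.2, 0.8, -0.7]
opening: 12.6
finger_force: 30.0
```

```bash
python3 - <<'E'
from tr import *
s=st();d=np.array(s["tool_pos"][:2])-T;print("tool tray",d@ex,d@ey,"dyaw",s["eef_rot"][2]-yw-np.pi)
c=capture("wrist");line(c,s,s["tool_pos"][2]+38-3.5+10)
import pickle;pickle.dump(c,open("w11.pkl","wb"))
E
```

```text
58.0 [ 528.5 -295.2   63.3] [ 3.140e+00 -2.000e-03  3.029e+00] 12.634587863652495 29.999559223651886 [ 0.2  0.8 -0.7] [-0.55  0.25  1.88  0.    1.01 -2.01]
tool tray 0.004633508875080695 75.43038953867746 dyaw 0.0012686065753921838
28 13.0 -0.2
40 13.5 -0.5
50 13.5 -0.5
60 13.5 -0.5
70 13.5 -0.5
80 11.0 0.2
90 0.0 None
```

arm_command(steps=[0, -0.9, 30, 0, 0, 0, -1, 0, 0, 25, 0, 0, 0, -1, 0, 0, 10, 0, 0, 0, -1, 0, 0, 0, 0, 0, 0, -1, 0, 0, 0, 0, 0, 0, -1, 0, 0, 0, 0, 0, 0, -1, 0, 0, 0, 0, 0, 0, -1])

```text
time_s: 58.75
tool_pos: [530.4, -298.3, 0.8]
eef_rot: [-3.14, 0.002, 3.028]
ft_force: [-0.4, 0.5, -0.7]
opening: 12.5
finger_force: 30.0
```

arm_command(steps=[0, 0, 8, 0, 0, 0, -1, 0, 0, 8, 0, 0, 0, -1, 0, 0, 8, 0, 0, 0, -1, 0, 0, 3, 0, 0, 0, -1, 0, 0, 0, 0, 0, 0, -1, 0, 0, 0, 0, 0, 0, -1])

```text
time_s: 59.35
tool_pos: [529.1, -297.6, -28.1]
eef_rot: [3.141, -0.0, 3.028]
ft_force: [-0.1, 0.1, -0.4]
opening: 12.3
finger_force: 30.0
```

arm_command(steps=[0, 0.8, 1.5, 0, 0, 0, -1, 0, 0, 0, 0, 0, 0, -1, 0, 0, 0, 0, 0, 0, -0.5, 0, 0, 0, 0, 0, 0, -0.5, 0, 0, 0, 0, 0, 0, -0.5, 0, 0, 0, 0, 0, 0, -0.5])

```text
time_s: 59.95
tool_pos: [529.4, -297.0, -29.1]
eef_rot: [-3.141, 0.0, 3.028]
ft_force: [-0.0, -0.2, -0.1]
opening: 22.1
finger_force: 0.0
```

arm_command(steps=[0, 0, -20, 0, 0, 0, -0.5, 0, 0, -40, 0, 0, 0, -0.5, 0, 0, -45, 0, 0, 0, -0.5, 0, 0, -45, 0, 0, 0, -0.5, 0, 0, -45, 0, 0, 0, -0.5, 0, 0, -45, 0, 0, 0, -0.5, 0, 0, -45, 0, 0, 0, -0.5, 0, 0, -45, 0, 0, 0, -0.5, 0, 0, 0, 0, 0, 0, -0.5, 0, 0, 0, 0, 0, 0, -0.5])

```text
time_s: 60.95
tool_pos: [530.0, -297.4, 302.7]
eef_rot: [-3.14, 0.003, 3.028]
ft_force: [0.0, -0.3, -0.7]
opening: 22.0
finger_force: 0.0
```

```bash
python3 - <<'E'
from tr import *
st();c=capture("wrist");tray(c)
E
```

```text
60.95 [ 530.  -297.4  302.7] [-3.140e+00  3.000e-03  3.028e+00] 22.02511233017403 0.0 [ 0.  -0.3 -0.7] [-0.55  0.09  1.62 -0.    1.43 -2.01]
handle c (486.7, -115.6) LxS 118.3 19.5 dir 0.008 mean [ 483.4 -115. ] box [452  95  16  94]
handle c (506.8, -294.6) LxS 116.5 11.1 dir -0.113 mean [ 505.6 -294.4] box [321 129   9  89]
handle c (500.6, -340.4) LxS 107.3 12.1 dir -0.139 mean [ 499.3 -340.1] box [286 132  10  82]
handle c (492.9, -425.2) LxS 107.0 13.1 dir -0.193 mean [ 490.8 -424.4] box [222 134  11  81]
   tray xy -62.0 249.1 ang 0.122
   tray xy -21.6 73.6 ang 0.001
   tray xy -22.6 27.3 ang -0.025
   tray xy -20.6 -57.9 ang -0.079
```

Spoon placed (y 73.6, skew 0.001). Last spoon: origin (508.4, −111.2), direction about 0.075.

arm_command(steps=[0, 0, 0, 0, 0, -0.095, -0.2, 0, 0, 0, 0, 0, -0.094, -0.2, 1.7, 46.7, 0, 0, 0, 0, -0.2, 1.7, 46.7, 0, 0, 0, 0, -0.2, 1.7, 46.7, 0, 0, 0, 0, -0.2, 1.7, 46.7, 0, 0, 0, 0, -0.2, 0, 0, 43, 0, 0, 0, -0.2, 0, 0, 43, 0, 0, 0, -0.2, 0, 0, 43, 0, 0, 0, -0.2, 0, 0, 43, 0, 0, 0, -0.2])

```text
time_s: 62.0
tool_pos: [506.2, -110.2, 124.6]
eef_rot: [3.14, -0.004, -3.066]
ft_force: [0.5, -0.1, -0.1]
opening: 35.2
finger_force: 0.0
```

arm_command(steps=[0, 0, 43, 0, 0, 0, -0.2, 0, 0, 0, 0, 0, 0, -0.2, 0, 0, 0, 0, 0, 0, -0.2, 0, 0, 0, 0, 0, 0, -0.2, 0, 0, 0, 0, 0, 0, -0.2])

```text
time_s: 62.5
tool_pos: [510.6, -111.7, 88.4]
eef_rot: [-3.14, 0.004, -3.066]
ft_force: [-0.0, -0.0, -0.1]
opening: 35.0
finger_force: 0.0
```

```bash
python3 - <<'E'
from tr import *
s=st();c=capture("wrist");line(c,s);utensils(c,300,14,9)
E
```

```text
62.5 [ 510.6 -111.7   88.4] [-3.14   0.004 -3.066] 35.02313414465134 0.0 [-0.  -0.  -0.1] [-0.26  0.07  2.04  0.    1.02 -1.91]
28 18.0 1.8
40 18.5 1.0
50 14.5 2.0
60 13.0 1.2
70 11.0 2.2
80 10.0 2.8
90 0.0 None
handle c (500.0, -336.8) LxS 108.8 17.0 dir -0.129 mean [ 496.5 -336.4] box [ 12 128  29 140]
handle c (488.4, -113.7) LxS 112.8 15.1 dir 0.065 mean [ 489.2 -112.6] box [314 131  22 148]
handle c (506.8, -291.6) LxS 118.4 15.0 dir -0.117 mean [ 502.7 -290.9] box [ 78 136  22 150]
```

arm_command(steps=[0, 1, 40, 0, 0, 0.012, -0.2, 0, 0, 35, 0, 0, 0, -0.2, 0, 0, 20, 0, 0, 0, -0.2, 0, 0, 10, 0, 0, 0, -0.2, 0, 0, 7, 0, 0, 0, -0.2, 0, 0, 4, 0, 0, 0, -0.2, 0, 0, 0, 0, 0, 0, -0.2, 0, 0, 0, 0, 0, 0, -0.2])

```text
time_s: 63.35
tool_pos: [509.5, -110.4, -29.2]
eef_rot: [-3.141, 0.002, -3.078]
ft_force: [0.2, 0.4, -0.8]
opening: 35.2
finger_force: 0.0
```

arm_command(steps=[0, 0, 0, 0, 0, 0, -1, 0, 0, 0, 0, 0, 0, -1, 0, 0, 0, 0, 0, 0, -1, 0, 0, 0, 0, 0, 0, -1, 0, 0, 0, 0, 0, 0, -1, 0, 0, 0, 0, 0, 0, -1, 0, 0, 0, 0, 0, 0, -1], force=30)

```text
time_s: 64.05
tool_pos: [508.7, -110.2, -29.9]
eef_rot: [-3.141, 0.0, -3.078]
ft_force: [-1.7, -0.1, 4.5]
opening: 12.4
finger_force: 30.0
```

arm_command(steps=[0, 0, -15, 0, 0, 0, -1, 0, 0, -35, 0, 0, 0, -1, 0, 0, -45, 0, 0, 0, -1, 0, 0, 0, 0, 0, 0, -1, 0, 0, 0, 0, 0, 0, -1, 0, 0, 0, 0, 0, 0, -1])

```text
time_s: 64.65
tool_pos: [507.0, -109.7, 63.2]
eef_rot: [3.141, -0.003, -3.078]
ft_force: [0.1, 0.5, 0.1]
opening: 12.6
finger_force: 30.0
```

arm_command(steps=[0, 0, 0, 0, 0, 0.089, -1, 0, 0, 0, 0, 0, 0.088, -1, -7, -46.2, 0, 0, 0, 0, -1, -7, -46.2, 0, 0, 0, 0, -1, -7, -46.2, 0, 0, 0, 0, -1, -7, -46.2, 0, 0, 0, 0, -1, -7, -46.2, 0, 0, 0, 0, -1, -7, -46.1, 0, 0, 0, 0, -1, 0, 0, 0, 0, 0, 0, -1, 0, 0, 0, 0, 0, 0, -1])

```text
time_s: 65.65
tool_pos: [516.9, -390.0, 61.8]
eef_rot: [3.139, -0.004, 3.025]
ft_force: [-0.5, 0.5, -1.0]
opening: 12.0
finger_force: 30.0
```

arm_command(steps=[0, 0, 0, 0, 0, 0, -1, 0, 0, 0, 0, 0, 0, -1, 0, 0, 0, 0, 0, 0, -1])

```text
time_s: 65.95
tool_pos: [518.6, -388.6, 64.4]
eef_rot: [3.141, -0.001, 3.029]
ft_force: [-0.1, 0.6, -0.7]
opening: 12.2
finger_force: 30.0
```

```bash
python3 - <<'E'
from tr import *
s=st();d=np.array(s["tool_pos"][:2])-T;print("tool tray",d@ex,d@ey,"dyaw",s["eef_rot"][2]-yw-np.pi)
c=capture("wrist");line(c,s,s["tool_pos"][2]+38-3.5+10)
E
```

```text
65.95 [ 518.6 -388.6   64.4] [ 3.141e+00 -1.000e-03  3.029e+00] 12.205945349825823 29.99988555908203 [-0.1  0.6 -0.7] [-0.68  0.33  1.79  0.    1.03 -2.14]
tool tray 0.852939874850335 -18.533054633472545 dyaw 0.0018434108912268599
28 20.0 -0.8
40 21.0 -1.2
50 21.0 -1.8
60 22.0 -2.2
70 22.0 -2.8
80 11.5 0.0
90 0.0 None
```

arm_command(steps=[0, -0.7, 30, 0, 0, 0, -1, 0, 0, 25, 0, 0, 0, -1, 0, 0, 10, 0, 0, 0, -1, 0, 0, 0, 0, 0, 0, -1, 0, 0, 0, 0, 0, 0, -1, 0, 0, 0, 0, 0, 0, -1, 0, 0, 0, 0, 0, 0, -1])

```text
time_s: 66.7
tool_pos: [519.6, -391.7, 1.4]
eef_rot: [-3.14, 0.002, 3.028]
ft_force: [0.2, -0.1, -0.6]
opening: 12.6
finger_force: 30.0
```

arm_command(steps=[0, 0, 8, 0, 0, 0, -1, 0, 0, 8, 0, 0, 0, -1, 0, 0, 8, 0, 0, 0, -1, 0, 0, 3, 0, 0, 0, -1, 0, 0, 0, 0, 0, 0, -1, 0, 0, 0, 0, 0, 0, -1])

```text
time_s: 67.3
tool_pos: [518.5, -390.9, -27.6]
eef_rot: [3.141, -0.0, 3.028]
ft_force: [-0.1, -0.2, -0.8]
opening: 12.5
finger_force: 30.0
```

arm_command(steps=[0, 0.6, 2, 0, 0, 0, -1, 0, 0, 0, 0, 0, 0, -1, 0, 0, 0, 0, 0, 0, -0.55, 0, 0, 0, 0, 0, 0, -0.55, 0, 0, 0, 0, 0, 0, -0.55, 0, 0, 0, 0, 0, 0, -0.55])

```text
time_s: 67.9
tool_pos: [518.8, -390.4, -29.1]
eef_rot: [-3.141, 0.0, 3.028]
ft_force: [-0.8, -0.3, 0.8]
opening: 20.2
finger_force: 0.0
```

arm_command(steps=[0, 0, -20, 0, 0, 0, -0.55, 0, 0, -40, 0, 0, 0, -0.55, 0, 0, -45, 0, 0, 0, -0.55, 0, 0, -45, 0, 0, 0, -0.55, 0, 0, -45, 0, 0, 0, -0.55, 0, 0, -45, 0, 0, 0, -0.55, 0, 0, -45, 0, 0, 0, -0.55, 0, 0, -45, 0, 0, 0, -0.55, 15, 30, 0, 0, 0, 0, -0.55, 15, 30, 0, 0, 0, 0, -0.55])

```text
time_s: 68.9
tool_pos: [496.4, -327.9, 303.5]
eef_rot: [-3.139, 0.004, 3.026]
ft_force: [0.4, 0.4, -1.1]
opening: 19.7
finger_force: 0.0
```

arm_command(steps=[0, 0, 0, 0, 0, 0, -0.55, 0, 0, 0, 0, 0, 0, -0.55, 0, 0, 0, 0, 0, 0, -0.55, 0, 0, 0, 0, 0, 0, -0.55])

```text
time_s: 69.3
tool_pos: [495.8, -328.1, 300.2]
eef_rot: [3.142, -0.001, 3.027]
ft_force: [0.3, -0.3, -0.6]
opening: 19.9
finger_force: 0.0
```

```bash
python3 - <<'E'
from tr import *
s=st();c=capture("wrist");tray(c)
a=c["pixels"][60:290,180:480].astype(float)
cv2.imwrite("pics/final.png",cv2.resize((255*(a/255)**.7).astype(np.uint8),(780,598),interpolation=cv2.INTER_CUBIC)[...,::-1])
E
```

```text
69.3 [ 495.8 -328.1  300.2] [ 3.142e+00 -1.000e-03  3.027e+00] 19.890518440634068 0.0 [ 0.3 -0.3 -0.6] [-0.63  0.07  1.65 -0.    1.43 -2.08]
handle c (496.5, -387.2) LxS 118.0 12.4 dir -0.115 mean [ 494.3 -387. ] box [276 154  12  87]
handle c (506.4, -294.7) LxS 116.5 12.7 dir -0.114 mean [ 504.5 -294.5] box [345 154  11  86]
handle c (500.1, -340.8) LxS 106.9 12.5 dir -0.126 mean [ 498.8 -340.4] box [311 157  10  79]
handle c (492.5, -425.0) LxS 106.6 12.4 dir -0.178 mean [ 490.2 -424.9] box [249 159  10  78]
   tray xy -21.3 -19.7 ang -0.001
   tray xy -22.0 73.4 ang -0.0
   tray xy -23.0 26.8 ang -0.012
   tray xy -21.0 -57.7 ang -0.064
```

View pics/final.png

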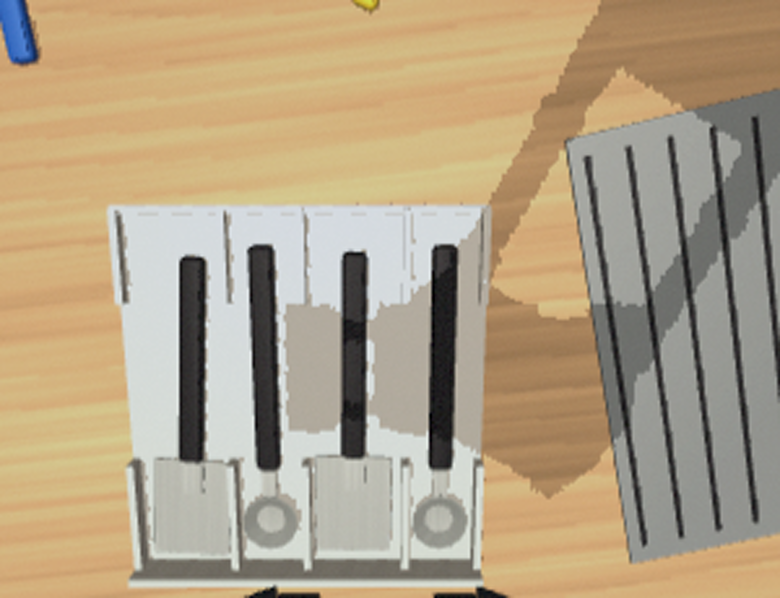

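The final picture shows all four utensils lying in their own lanes with heads at the tall wall. Spatula 1 is inside its stubs (blade 152–232, stub at 235), so its skew stays within tolerance. The board is empty, so I'm handing in.

```bash
python3 -c "
from h import *
print(hand_in())"
```

```text
the job is handed in; nothing more can be done
None
```

The job is handed in, but the judge returned no verdict: by my checks the valve was opened, the plunger held over 2 s at each ring and sent home, the valve shut, and all four utensils lie in their lanes, heads at the tall wall (spatula 1 about 8 mm off centre, limit 14 mm).

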